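Clamp up a small oak board and start the timer

TASK

Clamp up the small oak board on the kitchen counter: draw the jig's sliding jaw back, lay every loose 15 cm oak stave flat in the jig side by side, each with its end hard against the end stop and the first one's side against the fence, then slide the jaw up until it holds the staves together with no gaps. Only once the board is clamped, wind the kitchen timer clockwise as far as it goes for the clamping time, and let go. Staves may get knocked on the way, so look again at the end; leave the other things on the counter where they are.

Things in the scene. Friction and masses are not known exactly. Their poses are not given: they have to be found in the camera images.
- stave1: oak stave no. 1, all alike: a straight bar 150 long (its x), 30 wide (its y), 22 thick (its z), 0.05 to 0.1 kg, origin at its centre; lies flat on the counter beside the jig at the start. Two to four of the four are there; absent ones read None
- stave2: oak stave no. 2, all alike: a straight bar 150 long (its x), 30 wide (its y), 22 thick (its z), 0.05 to 0.1 kg, origin at its centre; lies flat on the counter beside the jig at the start. Two to four of the four are there; absent ones read None
- stave3: oak stave no. 3, all alike: a straight bar 150 long (its x), 30 wide (its y), 22 thick (its z), 0.05 to 0.1 kg, origin at its centre; lies flat on the counter beside the jig at the start. Two to four of the four are there; absent ones read None
- stave4: oak stave no. 4, all alike: a straight bar 150 long (its x), 30 wide (its y), 22 thick (its z), 0.05 to 0.1 kg, origin at its centre; lies flat on the counter beside the jig at the start. Two to four of the four are there; absent ones read None
- jig: clamp jig fixed to the counter, turned by up to 0.2 rad; origin under its plywood base, which is 12 thick and spans x -90 to +95 mm, y -131 to +146 mm. Fence: wooden bar along x at the -y end, face at y = -105 mm, 24 high. End stop: aluminium bar along y on the +x side, face at x = +75 mm, 14 high. The bed is open at its -x side
- corner (a point): inner corner of the jig at the top of its bed, where the faces of fence and end stop meet; axes as the jig's. The fence runs from here 150 mm along -x, the end stop 205 mm along +y. Staves lie along x; tight against stop, fence and one another their centres are at x = -75, z = 11 and y = 15, 45, 75, 105 mm from here
- jaw (a joint): travel in m of the jig's sliding jaw, a wooden bar 140 long (along x), 26 deep, 24 high, across the bed, facing the fence: 0 drawn right back (its face 205 mm from the fence), growing towards the fence up to 0.180 (25 mm from the fence). It needs about 4 N to move and stays where it is left. Starts partly closed
- jaw_face (a point): middle of the jaw's face that meets the staves, 10 mm above the bed; axes as the jig's: the jaw lies on the +y side of it, the staves on the -y side
- jaw_grip (a point): the black upright grip on top of the jaw, 60 long (jig x), 18 thick (jig y), 36 high above the jaw's top, its top 72 mm above the counter; this point lies on its middle line, at the grip's full height of 72 mm
- timer (a joint): angle in rad of the timer's dial, growing clockwise seen from above; 0 run down, 5.0 fully wound against its stop. Sprung (about 0.1 N m to wind) but it holds where it is left. Starts at 0.3 to 1.6; it takes several turns of the hand
- timer_grip (a point): the wind-up kitchen timer, a white round case 74 across stuck to the counter, with a steel dial 50 across (its top 33 mm above the counter) that carries an upright white grip fin 44 long, 12 thick, 24 high (top 57 mm above the counter). This point is on the dial's axis, 51 mm above the counter; the fin runs along this point's y axis, which turns with the dial
- spice_tin: bystander: round steel tin 60 across, 60 high, origin under its centre
- tape_roll: bystander: roll of tape lying flat, 84 across, 24 high, origin under its centre
- spoon: bystander: wooden spoon 240 long lying flat
- mug: bystander: white mug 80 across, 92 high
- dish: bystander: small blue bowl 90 across, 35 high
- try_square: bystander: carpenter's try square, lying flat, steel blade 140 and wooden stock 100, 14 high
There are look-alikes about, which are no part of the job. What is shaped like the stave2 but green or orange is not meant.

How it is judged:
By the outcome, as a careful person would: the job done as asked, in the order asked, and still so for the second after the job is handed in, with the robot touching nothing.
Of stave1, stave2, stave3, stave4 only 2 to 4 are there at a start; the rules pass over those that are not, and their reading is None.
At some moment in a run one of stave1, stave2, stave3, stave4 may be knocked a few centimetres aside while the robot is not near it.
It also fails if it takes over 210 s, if anything falls off the work surface, if the arm or the gripper's body presses on something with over 40 N, if the wrist force passes 120 N, or if a joint passes its speed limit or range.

ROBOT

A 7-joint arm with a two-finger parallel gripper is mounted at the origin on the work surface. World frame = base frame: x ahead of the robot, y to its left, z up, the work surface at z = 0. Lengths are in mm, angles in degrees, forces in N, time in s.
With the tool pointing down it reaches from about 400 to 900 mm from the base axis. Payload 5.5 kg.
Tool frame: the origin (TCP) lies midway between the tips of the shut fingers; the grasp point (between the pads) lies 19 mm behind it (grip_point_offset is the distance from the TCP to the grasp point, in mm); z points along the fingers, y is the line along which they close (so a half turn about z gives the same grasp; the last joint's range is limited). The gripper opens to 92 mm and grips with 3 to 60 N. Pads are 19 mm wide; open, the fingers measure 130 mm over their backs; the gripper's body (75 mm by 190 mm) begins 47 mm behind the grasp point.
Start: joints at [-54.248, 28.699, -24.465, 88.831, 12.651, 65.22, -12.049], TCP at [229.428, 608.163, 226.729] pointing down, gripper open.
Joint ranges: [-164.97, 164.97], [-17.58, 116.51], [-87.97, 89.64], [11.32, 138.91], [-80.73, 260.73], [10.89, 115.49], [-147.41, 147.41]. Speed limits (degrees/s): [147.25, 147.25, 180, 180, 180, 180, 180].

INTERFACE

Orientations are given as [roll, pitch, yaw] about the fixed x, y, z axes, in that order (R = Rz(yaw) Ry(pitch) Rx(roll)).
In Python, from workcell import * gives the robot as it stands.
- The arm moves only by the tool carry_out, never from a script. Its argument "targets" is a list of rows, each an object of numbers: "dx", "dy", "dz": the shift along the tool's x, y, z in units of 80 cm (1.0 is 80 cm); "rx", "ry", "rz": the turn, a rotation vector about the tool's x, y, z in units of 180 degrees (1.0 is 180 degrees); "jaw": the closure, from -1 (fully open) to 1 (shut). In form: [{"dx": .., "dy": .., "dz": .., "rx": .., "ry": .., "rz": .., "jaw": ..}, ...]. A call has 1 to 8 rows; each row is the pose to reach, as a shift and turn from the pose commanded when the call began, along the tool's axes at that moment, turning the shorter way round; what a row does not reach only later rows make up. A row lasts 1/12 s, in which the tool goes at most 41.7 mm and 7.16 degrees, less where a joint would pass 70% of its speed; a pose out of reach is approached as far as the arm can. A call with a number of a shift or a turn outside -1 to 1 is refused whole. A call with a gripper value outside its range is refused whole. The fingers move at their own pace and stop on an object; "grip_force" is the grip in N (left out, the last holds). Time passes only in rows, so rows that repeat a pose let the fingers close. It gives the time, the measured TCP pose, the force, the opening and the grip force at its end, in the units of the state.
- state(): the state, without advancing time (a new reading comes with each control period).
- capture(name): name is "scene" or "side" or "wrist"; returns a dict with "color" (384x512x3 uint8, red, green, blue), "depth" (384x512 float32, mm along the optical axis (not along the pixel's ray), 0 where there is no reading), "mtx" (3x3 intrinsics, pixels), "R" (3x3) and "t" (3): a world point X has camera coordinates R X + t. Camera axes: x right, y down, z forward; pixel columns grow to the right and rows downward; lengths in mm; the calibration is good to about 2 mm. A picture is of the moment at which its call begins.
- finish_job(): hands the job in; it is judged then, once.
The state is a dict: "clock": time; "joint_positions": joint angles; "qvel": joint speeds; "tau": joint torques, N m; "ee_pos": TCP position; "ee_rot": TCP orientation; "force": force on the tool from outside, world axes, zero at the start; "wrist_torque": the same for the moment, N m; "finger_gap": finger opening in mm; "grip_force": force on a finger pad.
Only numpy, scipy, OpenCV 4.12 (cv2) and the standard library are available. Lean on these libraries where they do the work, as an engineer would, in place of code of your own. Each camera call takes 0.05 s, during which the arm holds its last target. There are 200 camera calls.

## Working session

There is one attempt and no reset: what is moved stays moved. The work goes in short steps, Python scripts to look and compute and a tool call to move; the robot and the scene stay as the last step left them, time stands still between calls to the robot, and variables do not carry over. Pictures are saved under pics/ and viewed, at most 14 in all, crops included, and the job is handed in when it is done.

Besides the shell and the picture viewer there is one more tool, called as name(argument=value, ...), one argument or row to a line, values as JSON. carry_out: Moves the arm, as the interface text tells. Shifts and turns lie within -1 to 1; 1 stands for 80 cm of shift or 180 degrees of turn. Its arguments: {"type":"object","properties":{"targets":{"type":"array"},"grip_force":{"type":"number"}},"required":["targets"]}

```bash
ls; mkdir -p pics; cat > h.py <<'E'
from workcell import *
import numpy as np, cv2
from scipy.spatial.transform import Rotation as Ro
def save(c,n): cv2.imwrite(f'pics/{n}.png',c['color'][:,:,::-1])
def ray(c,u,v,z):
    d=c['R'].T@np.linalg.inv(c['mtx'])@np.array([u,v,1.]); o=-c['R'].T@c['t']
    return o+d*(z-o[2])/d[2]
def cloud(c):
    v,u=np.mgrid[0:384,0:512]; p=np.stack([u,v,np.ones_like(u)],-1)@np.linalg.inv(c['mtx']).T*c['depth'][...,None]
    return (p-c['t'])@c['R']
E
python3 - <<'E'
from h import *
s=state();print(s)
for n in('scene','side','wrist'):
    c=capture(n);save(c,n+'0');np.savez(f'{n}0.npz',**c);print(n,c['R'].round(2).tolist(),(-c['R'].T@c['t']).round())
a=[cv2.imread(f'pics/{n}0.png') for n in('scene','side','wrist')]
E
```

```text
pics
{'clock': 0.0, 'joint_positions': array([-54.24961019,  28.75379717, -24.45008374,  88.89195619,
        12.65105437,  65.22135899, -12.04848934]), 'qvel': array([-0.06310526,  0.11713398,  0.0340306 , -0.00147207, -0.14302849,
        0.08935061, -0.08071058]), 'tau': array([ 1.35907223e-03, -5.66601884e+01, -5.81592143e+00, -2.79101157e+01,
       -6.86862110e-02,  3.08575749e-02,  1.83836187e-04]), 'ee_pos': array([229.26580536, 607.45841315, 225.66995609]), 'ee_rot': array([-1.79886078e+02, -1.78299980e-03,  1.59331107e+02]), 'force': array([-0.64537761, -0.01753238,  0.51787932]), 'wrist_torque': array([0.01836216, 0.00457982, 0.00548456]), 'grip_force': 0.0, 'finger_gap': 92.05143986552456}
scene [[-0.79, 0.61, 0.0], [0.49, 0.63, -0.61], [-0.38, -0.48, -0.79]] [ 985.  718. 1087.]
side [[0.69, -0.73, 0.02], [-0.39, -0.4, -0.83], [0.61, 0.56, -0.55]] [-258. -620.  790.]
wrist [[0.35, 0.94, -0.0], [0.89, -0.34, 0.29], [0.27, -0.11, -0.96]] [156. 636. 383.]
```

View pics/scene0.png

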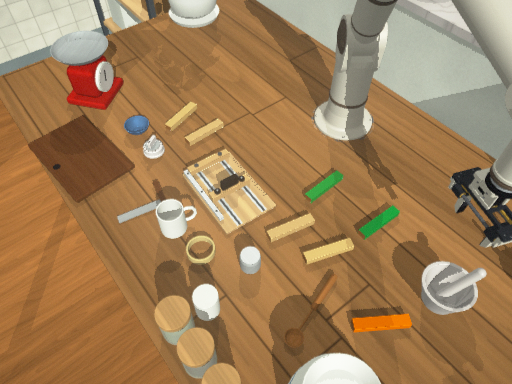

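View pics/side0.png

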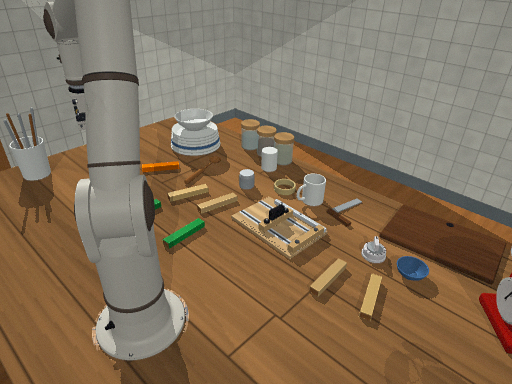

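Scene: four oak staves at about (182,116), (205,131), (291,227), (328,251); jig at (228,188) with the black jaw grip near (231,181); timer at (153,147). The bars in green and orange are look-alikes.

```bash
cat >> h.py <<'E'
def staves(c,zmin=14,zmax=32,pr=True,box=None):
    P=cloud(c); hsv=cv2.cvtColor(c['color'],cv2.COLOR_RGB2HSV)
    z=P[...,2]; m=((z>zmin)&(z<zmax)&(c['depth']>0)).astype(np.uint8)
    m&=((hsv[...,0]>12)&(hsv[...,0]<28)&(hsv[...,1]>60)&(hsv[...,2]>120)).astype(np.uint8)
    n,l,st,ce=cv2.connectedComponentsWithStats(m)
    out=[]
    for i in range(1,n):
        if st[i,4]<80: continue
        q=P[l==i]; (cx,cy),(w,h),a=cv2.minAreaRect(q[:,:2].astype(np.float32))
        if w<h: w,h,a=h,w,a+90
        out.append((cx,cy,w,h,(a+90)%180-90,np.median(q[:,2])))
        if pr: print(ce[i].round(),st[i,4],np.round(out[-1],1))
    return out
E
python3 - <<'E'
from h import *
for n in('scene','side','wrist'):
    c=dict(np.load(n+'0.npz'));print(n);staves(c)
c=dict(np.load('scene0.npz'))
a=cv2.resize(c['color'][:,:,::-1][100:240,130:290],None,fx=5,fy=5,interpolation=2)[:600]
b=cv2.resize(c['color'][:,:,::-1][100:220,130:290],None,fx=5,fy=5,interpolation=2)
cv2.imwrite('pics/crop0.png',cv2.resize(c['color'][:,:,::-1][90:240,120:320],None,fx=4,fy=4,interpolation=2))
c=dict(np.load('side0.npz'))
cv2.imwrite('pics/crop1.png',cv2.resize(c['color'][:,:,::-1][180:330,220:420],None,fx=4,fy=4,interpolation=2))
E
```

```text
scene
[180. 115.] 272 [ 471.8 -371.9  153.8   37.6   18.3   20.8]
[204. 130.] 306 [ 451.7 -251.6  151.1   37.2    1.6   21.4]
[209. 165.] 144 [ 520.2 -100.   160.2   22.3    1.3   23.3]
[229. 191.] 142 [533.7  28.9 146.8  33.8 -13.   24.4]
[290. 226.] 478 [472.8 246.5 149.5  33.2 -12.1  21.4]
[200. 249.] 235 [729.3 144.9  82.7  81.9  51.4  22. ]
[328. 250.] 521 [438.8 373.9 151.3  33.8 -17.9  21.8]
[325. 290.] 222 [534.2 458.4 116.5  17.5  16.4  18.5]
[381. 322.] 725 [479.9 611.8 151.1  32.3 -33.3  22. ]
side
[160. 165.] 169 [478.6 607.  147.3  42.7 -37.7  20.2]
[285. 185.] 122 [727.  140.4  85.   81.4  40.6  21. ]
[188. 190.] 234 [438.8 370.4 150.   39.1 -19.1  20.3]
[217. 201.] 253 [472.5 242.1 151.3  35.8 -11.9  20.7]
[278. 221.] 121 [532.8   3.8 136.8  10.6  -1.7  23.3]
[308. 240.] 127 [ 524.4 -126.6  152.6    8.7   -5.5   23.2]
[328. 275.] 431 [ 451.4 -255.6  153.2   31.1    1.7   21.6]
[371. 294.] 478 [ 470.5 -377.2  151.3   29.9   18.2   21.9]
wrist
[327. 306.] 493 [461.7 623.3  52.5  29.8 -32.5  21.2]
[163. 316.] 526 [391.3 390.5  51.7  30.4 -19.1  21. ]
```

View pics/crop0.png

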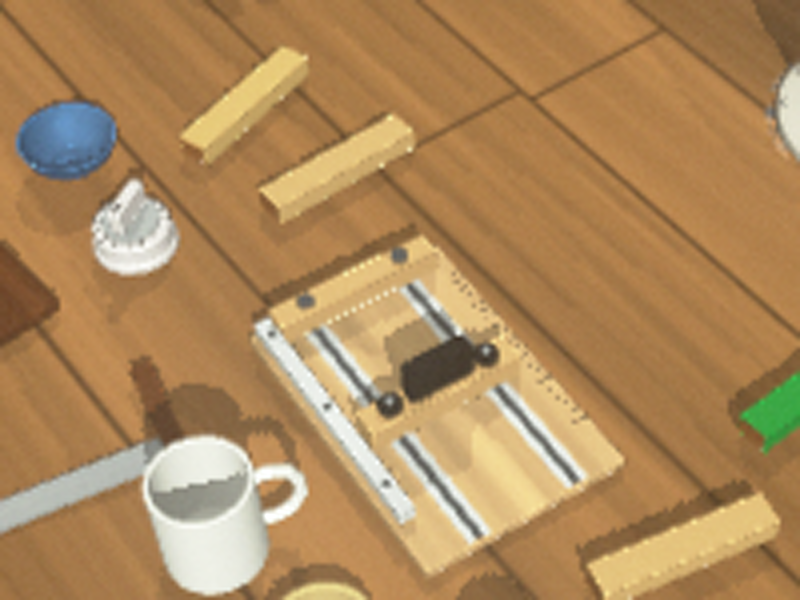

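View pics/crop1.png

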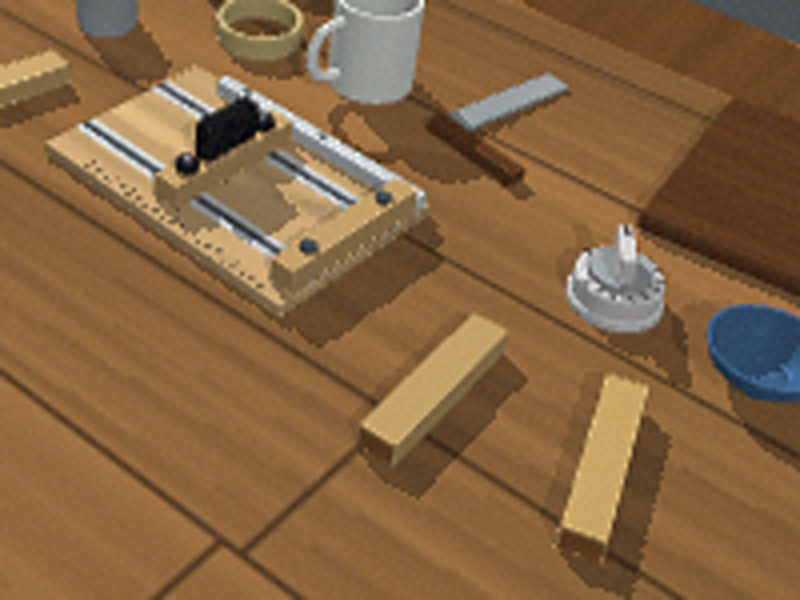

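Crops: the jig's fence is at its left end (crop0 (350,290)), the aluminium end stop is on the far +x side, and the jaw is partly closed with its grip at (437,370). The timer is at (135,230) with a bright fin. Next I'll go above the jig for a wrist look.

```bash
cat >> h.py <<'E'
import json,os
def cmd(): return json.load(open('cmd.json')) if os.path.exists('cmd.json') else [229.428,608.163,226.729,159.33]
def plan(*wps):
    """wps: (x,y,z,yaw); prints move numbers one call each, tool down; stores the commanded pose"""
    c=cmd()
    for w in wps:
        y=np.radians(c[3]); d=np.array(w[:3])-c[:3]
        dx=d@[np.cos(y),np.sin(y),0]; dy=d@[np.sin(y),-np.cos(y),0]; dz=-d[2]
        v=np.round(np.array([dx,dy,dz])/800/0.0005)*0.0005; r=round(-(w[3]-c[3])/180,3)
        rows=max(np.linalg.norm(v)*800/41.7,abs(r)*180/7.16)
        print('dx %.4f dy %.4f dz %.4f rz %.3f rows>=%.1f'%(*v,r,rows))
        m=v*800
        c=[float(c[0]+m[0]*np.cos(y)+m[1]*np.sin(y)),float(c[1]+m[0]*np.sin(y)-m[1]*np.cos(y)),float(c[2]-m[2]),float(c[3]-r*180)]
    json.dump(c,open('cmd.json','w'))
def st():
    s=state();print('t',round(s['clock'],2),'p',s['ee_pos'].round(1),'r',s['ee_rot'].round(1),'F',s['force'].round(1),'gap',round(s['finger_gap'],1),'gf',round(s['grip_force'],1),'cmd',np.round(cmd(),1),'q7',s['joint_positions'].round(0)[[0,6]])
E
python3 -c "
from h import *
plan((390,310,330,168),(540,20,330,178))"
```

```text
dx -0.3195 dy -0.2780 dz -0.1290 rz -0.048 rows>=8.5
dx -0.2590 dy -0.3155 dz -0.0000 rz -0.056 rows>=7.8
```

carry_out(
  targets=[
    {"dx":-0.3195,"dy":-0.278,"dz":-0.129,"rz":-0.048},
    {"dx":-0.3195,"dy":-0.278,"dz":-0.129,"rz":-0.048},
    {"dx":-0.3195,"dy":-0.278,"dz":-0.129,"rz":-0.048},
    {"dx":-0.3195,"dy":-0.278,"dz":-0.129,"rz":-0.048},
    {"dx":-0.3195,"dy":-0.278,"dz":-0.129,"rz":-0.048},
    {"dx":-0.3195,"dy":-0.278,"dz":-0.129,"rz":-0.048},
    {"dx":-0.3195,"dy":-0.278,"dz":-0.129,"rz":-0.048},
    {"dx":-0.3195,"dy":-0.278,"dz":-0.129,"rz":-0.048},
  ],
)

```text
invalid input
```

carry_out(
  targets=[
    {"dx":-0.16,"dy":-0.14,"dz":-0.0645,"rx":0,"ry":0,"rz":-0.024,"jaw":-1},
    {"dx":-0.16,"dy":-0.14,"dz":-0.0645,"rx":0,"ry":0,"rz":-0.024,"jaw":-1},
    {"dx":-0.16,"dy":-0.14,"dz":-0.0645,"rx":0,"ry":0,"rz":-0.024,"jaw":-1},
    {"dx":-0.16,"dy":-0.14,"dz":-0.0645,"rx":0,"ry":0,"rz":-0.024,"jaw":-1},
    {"dx":-0.3195,"dy":-0.278,"dz":-0.129,"rx":0,"ry":0,"rz":-0.048,"jaw":-1},
    {"dx":-0.3195,"dy":-0.278,"dz":-0.129,"rx":0,"ry":0,"rz":-0.048,"jaw":-1},
    {"dx":-0.3195,"dy":-0.278,"dz":-0.129,"rx":0,"ry":0,"rz":-0.048,"jaw":-1},
    {"dx":-0.3195,"dy":-0.278,"dz":-0.129,"rx":0,"ry":0,"rz":-0.048,"jaw":-1},
  ],
  grip_force=20,
)

```text
clock: 0.82
ee_pos: [381.0, 325.4, 324.3]
ee_rot: [-180.0, -0.0, 168.0]
force: [0.5, 0.2, -0.6]
finger_gap: 92.1
grip_force: 0.0
```

```bash
python3 -c "
from h import *
st()"
```

```text
t 0.82 p [381.  325.4 324.3] r [-180.   -0.  168.] F [ 0.5  0.2 -0.6] gap 92.1 gf 0.0 cmd [540.1  19.8 329.9 178.1] q7 [-25.  32.]
```

```bash
cat >> h.py <<'E'
def setcmd(*c): json.dump(list(c),open('cmd.json','w'))
E
python3 -c "
from h import *
setcmd(380.7,327.3,323.9,168)
plan((540,20,330,178))"
```

```text
dx -0.2745 dy -0.3345 dz -0.0075 rz -0.056 rows>=8.3
```

carry_out(
  targets=[
    {"dx":-0.258,"dy":-0.315,"dz":-0.007,"rx":0,"ry":0,"rz":-0.056,"jaw":-1},
    {"dx":-0.258,"dy":-0.315,"dz":-0.007,"rx":0,"ry":0,"rz":-0.056,"jaw":-1},
    {"dx":-0.258,"dy":-0.315,"dz":-0.007,"rx":0,"ry":0,"rz":-0.056,"jaw":-1},
    {"dx":-0.258,"dy":-0.315,"dz":-0.007,"rx":0,"ry":0,"rz":-0.056,"jaw":-1},
    {"dx":-0.258,"dy":-0.315,"dz":-0.007,"rx":0,"ry":0,"rz":-0.056,"jaw":-1},
    {"dx":-0.258,"dy":-0.315,"dz":-0.007,"rx":0,"ry":0,"rz":-0.056,"jaw":-1},
    {"dx":-0.258,"dy":-0.315,"dz":-0.007,"rx":0,"ry":0,"rz":-0.056,"jaw":-1},
    {"dx":-0.258,"dy":-0.315,"dz":-0.007,"rx":0,"ry":0,"rz":-0.056,"jaw":-1},
  ],
)

```text
clock: 1.48
ee_pos: [530.3, 35.6, 329.4]
ee_rot: [-180.0, 0.0, 178.0]
force: [1.6, 0.1, 0.2]
finger_gap: 91.8
grip_force: 0.0
```

carry_out(
  targets=[
    {"dx":0,"dy":0,"dz":0,"rx":0,"ry":0,"rz":0,"jaw":-1},
    {"dx":0,"dy":0,"dz":0,"rx":0,"ry":0,"rz":0,"jaw":-1},
    {"dx":0,"dy":0,"dz":0,"rx":0,"ry":0,"rz":0,"jaw":-1},
  ],
)

```text
clock: 1.73
ee_pos: [529.5, 38.5, 329.0]
ee_rot: [180.0, -0.1, 178.0]
force: [-1.2, 0.8, -0.7]
finger_gap: 91.7
grip_force: 0.0
```

```bash
python3 -c "
from h import *
setcmd(380.7,327.3,323.9,168)
y=np.radians(168)
setcmd(380.7-206.4*np.cos(y)-252*np.sin(y),327.3-206.4*np.sin(y)+252*np.cos(y),329.5,178.08)
st()
c=capture('wrist');np.savez('w1.npz',**c);cv2.imwrite('pics/w1.png',cv2.resize(c['color'][:,:,::-1],(800,600),interpolation=2));print(c['mtx'][0])
c=capture('scene');staves(c)"
```

```text
t 1.73 p [529.5  38.5 329. ] r [ 1.80e+02 -1.00e-01  1.78e+02] F [-1.2  0.8 -0.7] gap 91.7 gf 0.0 cmd [530.2  37.9 329.5 178.1] q7 [-2. 80.]
[295.53056202   0.         260.30825961]
[180. 115.] 272 [ 472.4 -373.2  153.7   37.2   17.1   20.9]
[204. 131.] 300 [ 451.  -251.   151.8   37.7    2.9   21.3]
[209. 164.] 146 [ 523.9 -104.1  157.    16.2   -4.1   24.3]
[230. 191.] 143 [534.3  29.1 145.1  41.6 -16.2  22.5]
[290. 226.] 483 [471.9 246.6 152.4  33.4 -12.8  21.4]
[200. 249.] 229 [729.  145.3  83.1  82.5  28.7  22.3]
[328. 250.] 530 [438.5 373.8 151.5  33.9 -17.4  21.6]
[325. 290.] 229 [535.4 458.3 117.   18.3  15.6  18.4]
[381. 322.] 723 [479.6 611.7 151.2  31.7 -33.3  22.1]
```

View pics/w1.png

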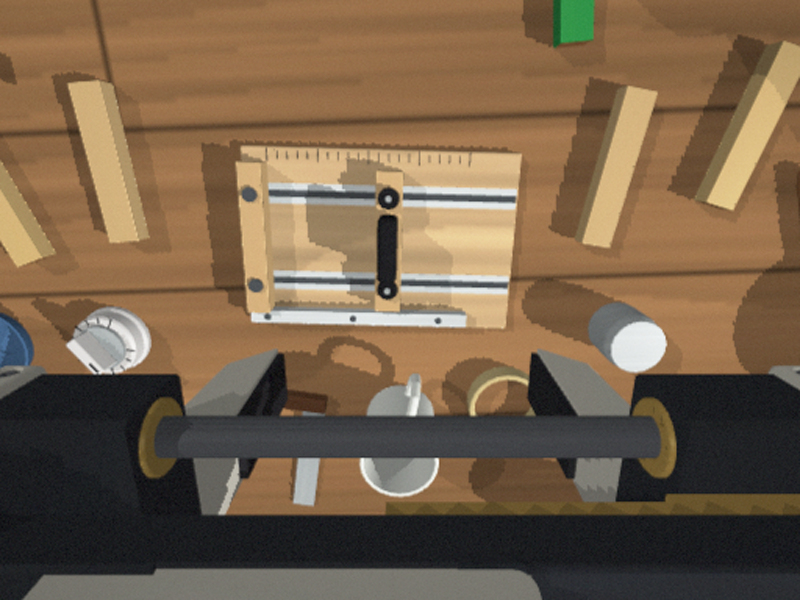

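The wrist view shows the whole jig: base corners (243,147), (521,154), (505,329). The inner fence top edge runs (267,163)–(272,312), the stop's inner edge runs (252,312)–(466,316), and the grip is at (388,249). The timer is at (110,342), and staves are at (108,160), (20,215), (620,165) and (750,125). I'll measure these by casting rays.

```bash
python3 - <<'E'
from h import *
c=dict(np.load('w1.npz')); k=512/800
R=lambda u,v,z: ray(c,u*k,v*k,z)[:2]
def ln(n,a,b): d=b-a; print(n,a.round(1),b.round(1),'ang',np.degrees(np.arctan2(d[1],d[0])).round(1),'len',np.linalg.norm(d).round(1))
ln('base -x edge',R(243,147,12),R(521,154,12))
ln('base +y edge',R(521,154,12),R(505,329,12))
ln('fence face',R(267,163,36),R(272,312,36))
ln('fence back',R(237,163,36),R(248,312,36))
ln('stop inner',R(252,312,26),R(466,316,26))
ln('rail1',R(268,190,12),R(516,197,12))
ln('rail2',R(275,279,12),R(506,287,12))
ln('grip',R(388,215,72),R(388,283,72))
ln('timerfin',R(70,345,57),R(98,371,57)); print('dial c',R(112,346,33))
P=cloud(c)
for n,(u,v) in dict(bed=(450,240),fence=(255,230),stop=(360,319),grip=(388,240),jaw=(395,175)).items(): print(n,P[int(v*k),int(u*k)].round(1))
m=((P[...,2]>7)&(P[...,2]<17)&(c['depth']>0)).astype(np.uint8)
n,l,s,_=cv2.connectedComponentsWithStats(m); i=1+np.argmax(s[1:,4]); print(s[i],cv2.minAreaRect(P[l==i][:,:2].astype(np.float32)))
m=((P[...,2]>63)&(P[...,2]<78)&(c['depth']>0)&(c['color'].max(-1)<60)&(np.hypot(P[...,0]-530,P[...,1]-20)<60)).astype(np.uint8)
print('grip',m.sum(),cv2.minAreaRect(P[m>0][:,:2].astype(np.float32)))
staves(c)
E
```

```text
base -x edge [ 438.  -118.1] [453.7 153.7] ang 86.7 len 272.2
base +y edge [453.7 153.7] [637.1 143.2] ang -3.3 len 183.7
fence face [453.6 -89.6] [ 600.7 -102.5] ang -5.0 len 147.7
fence back [ 452.6 -117.7] [ 599.9 -127.2] ang -3.7 len 147.6
stop inner [ 603.4 -126.7] [615.5  98.6] ang 86.9 len 225.6
rail1 [479.7 -98.7] [495.1 150.2] ang 86.5 len 249.4
rail2 [ 571.9 -102.5] [589.1 142.9] ang 86.0 len 246.0
grip [501.4  23.1] [564.   20.2] ang -2.6 len 62.8
timerfin [ 621.7 -302.7] [ 651.2 -281.2] ang 36.1 len 36.5
dial c [ 633.94082576 -277.6424779 ]
bed [535.6  83.5  11.8]
fence [ 515.6 -109.5   35.3]
stop [615.1 -14.3  25.1]
grip [522.7  21.7  73.2]
jaw [468.6  28.6  34.4]
[  154    93   180   117 15013] ((535.7164306640625, 10.861221313476562), (276.9606628417969, 185.1990509033203), 86.5630111694336)
grip 469 ((533.707763671875, 20.247974395751953), (15.804327011108398, 60.133914947509766), 87.16107177734375)
[483.  82.] 2331 [438.5 373.5 149.6  32.3 -18.4  21.1]
[ 67. 102.] 2280 [ 449.9 -251.6  149.9   32.4    2.    21.1]
[395. 105.] 2182 [471.3 245.5 150.6  31.4 -12.4  21.1]
[171. 149.] 331 [ 526.1 -101.3  149.3    1.9   -3.3   23.3]
[ 11. 148.] 791 [ 503.3 -363.3   82.7   32.3   17.8   20.8]
[314. 247.] 238 [706.6 129.9  75.6  32.3 -54.1  22.4]
```

```bash
cat >> h.py <<'E'
JO=np.array([601.4,-105.8]); JY=-3.44   # corner, jig yaw
def J(x,y):
    a=np.radians(JY); return (JO[0]+x*np.cos(a)-y*np.sin(a), JO[1]+x*np.sin(a)+y*np.cos(a))
def toJ(x,y):
    a=np.radians(JY); d=np.array([x,y])-JO; return np.array([d[0]*np.cos(a)+d[1]*np.sin(a),-d[0]*np.sin(a)+d[1]*np.cos(a)])
E
python3 - <<'E'
from h import *
print(toJ(533.7,20.2))
gx,gy=533.7,20.2
a=np.radians(JY)
ex,ey=gx-np.sin(a)*96,gy+np.cos(a)*96
plan((gx,gy,120,176.56),(gx,gy,42,176.56),(ex,ey,42,176.56))
E
```

```text
[-75.13842786 121.71074997]
dx -0.0050 dy -0.0220 dz 0.2620 rz 0.008 rows>=5.0
dx -0.0000 dy 0.0000 dz 0.0975 rz 0.000 rows>=1.9
dx -0.0005 dy 0.1200 dz -0.0000 rz 0.000 rows>=2.3
```

carry_out(
  targets=[
    {"dx":-0.005,"dy":-0.022,"dz":0.262,"rx":0,"ry":0,"rz":0.008,"jaw":-1},
    {"dx":-0.005,"dy":-0.022,"dz":0.262,"rx":0,"ry":0,"rz":0.008,"jaw":-1},
    {"dx":-0.005,"dy":-0.022,"dz":0.262,"rx":0,"ry":0,"rz":0.008,"jaw":-1},
    {"dx":-0.005,"dy":-0.022,"dz":0.262,"rx":0,"ry":0,"rz":0.008,"jaw":-1},
    {"dx":-0.005,"dy":-0.022,"dz":0.262,"rx":0,"ry":0,"rz":0.008,"jaw":-1},
    {"dx":-0.005,"dy":-0.022,"dz":0.262,"rx":0,"ry":0,"rz":0.008,"jaw":-1},
    {"dx":-0.005,"dy":-0.022,"dz":0.262,"rx":0,"ry":0,"rz":0.008,"jaw":-1},
  ],
)

```text
clock: 2.42
ee_pos: [530.9, 21.4, 118.1]
ee_rot: [-180.0, -0.3, 176.7]
force: [0.1, -0.1, 0.9]
finger_gap: 92.0
grip_force: 0.0
```

carry_out(
  targets=[
    {"dx":0,"dy":0,"dz":0.05,"rx":0,"ry":0,"rz":0,"jaw":-1},
    {"dx":0,"dy":0,"dz":0.0975,"rx":0,"ry":0,"rz":0,"jaw":-1},
    {"dx":0,"dy":0,"dz":0.0975,"rx":0,"ry":0,"rz":0,"jaw":1},
    {"dx":0,"dy":0,"dz":0.0975,"rx":0,"ry":0,"rz":0,"jaw":1},
    {"dx":0,"dy":0,"dz":0.0975,"rx":0,"ry":0,"rz":0,"jaw":1},
    {"dx":0,"dy":0,"dz":0.0975,"rx":0,"ry":0,"rz":0,"jaw":1},
    {"dx":0,"dy":0,"dz":0.0975,"rx":0,"ry":0,"rz":0,"jaw":1},
    {"dx":0,"dy":0,"dz":0.0975,"rx":0,"ry":0,"rz":0,"jaw":1},
  ],
  grip_force=20,
)

```text
clock: 3.08
ee_pos: [535.1, 20.3, 44.2]
ee_rot: [180.0, 0.2, 176.6]
force: [-0.4, -0.7, -0.1]
finger_gap: 56.2
grip_force: 0.0
```

carry_out(
  targets=[
    {"dx":0,"dy":0,"dz":0,"rx":0,"ry":0,"rz":0,"jaw":1},
    {"dx":0,"dy":0,"dz":0,"rx":0,"ry":0,"rz":0,"jaw":1},
    {"dx":0,"dy":0,"dz":0,"rx":0,"ry":0,"rz":0,"jaw":1},
    {"dx":0,"dy":0,"dz":0,"rx":0,"ry":0,"rz":0,"jaw":1},
    {"dx":0,"dy":0,"dz":0,"rx":0,"ry":0,"rz":0,"jaw":1},
    {"dx":0,"dy":0,"dz":0,"rx":0,"ry":0,"rz":0,"jaw":1},
  ],
)

```text
clock: 3.58
ee_pos: [533.2, 20.0, 41.7]
ee_rot: [-180.0, -0.0, 176.6]
force: [0.0, -0.1, 0.4]
finger_gap: 18.1
grip_force: 20.0
```

carry_out(
  targets=[
    {"dx":0,"dy":0.02,"dz":0,"rx":0,"ry":0,"rz":0,"jaw":1},
    {"dx":0,"dy":0.04,"dz":0,"rx":0,"ry":0,"rz":0,"jaw":1},
    {"dx":0,"dy":0.06,"dz":0,"rx":0,"ry":0,"rz":0,"jaw":1},
    {"dx":0,"dy":0.08,"dz":0,"rx":0,"ry":0,"rz":0,"jaw":1},
    {"dx":0,"dy":0.1,"dz":0,"rx":0,"ry":0,"rz":0,"jaw":1},
    {"dx":0,"dy":0.12,"dz":0,"rx":0,"ry":0,"rz":0,"jaw":1},
    {"dx":0,"dy":0.12,"dz":0,"rx":0,"ry":0,"rz":0,"jaw":1},
  ],
)

```text
clock: 4.17
ee_pos: [538.9, 115.7, 41.6]
ee_rot: [-179.9, -0.0, 176.7]
force: [-0.9, -2.7, 1.6]
finger_gap: 18.2
grip_force: 20.0
```

```bash
python3 - <<'E'
from h import *
c=cmd()
plan((c[0],c[1],130,176.56),(490,-80,130,180),(450,-251.6,60,182),(450,-251.6,5,182))
E
```

```text
dx 0.0000 dy 0.0000 dz -0.1100 rz 0.000 rows>=2.1
dx 0.0475 dy -0.2480 dz -0.0000 rz -0.019 rows>=4.8
dx 0.0505 dy -0.2145 dz 0.0875 rz -0.011 rows>=4.5
dx -0.0000 dy -0.0000 dz 0.0685 rz 0.000 rows>=1.3
```

carry_out(
  targets=[
    {"dx":0,"dy":0,"dz":0,"rx":0,"ry":0,"rz":0,"jaw":-1},
    {"dx":0,"dy":0,"dz":0,"rx":0,"ry":0,"rz":0,"jaw":-1},
    {"dx":0,"dy":0,"dz":0,"rx":0,"ry":0,"rz":0,"jaw":-1},
    {"dx":0,"dy":0,"dz":-0.04,"rx":0,"ry":0,"rz":0,"jaw":-1},
    {"dx":0,"dy":0,"dz":-0.08,"rx":0,"ry":0,"rz":0,"jaw":-1},
    {"dx":0,"dy":0,"dz":-0.11,"rx":0,"ry":0,"rz":0,"jaw":-1},
  ],
)

```text
clock: 4.67
ee_pos: [539.2, 116.1, 131.4]
ee_rot: [180.0, 0.0, 176.6]
force: [0.7, 0.3, -0.3]
finger_gap: 53.6
grip_force: 0.0
```

carry_out(
  targets=[
    {"dx":0.0475,"dy":-0.248,"dz":0,"rx":0,"ry":0,"rz":-0.019,"jaw":-1},
    {"dx":0.0475,"dy":-0.248,"dz":0,"rx":0,"ry":0,"rz":-0.019,"jaw":-1},
    {"dx":0.0475,"dy":-0.248,"dz":0,"rx":0,"ry":0,"rz":-0.019,"jaw":-1},
    {"dx":0.0475,"dy":-0.248,"dz":0,"rx":0,"ry":0,"rz":-0.019,"jaw":-1},
    {"dx":0.0475,"dy":-0.248,"dz":0,"rx":0,"ry":0,"rz":-0.019,"jaw":-1},
    {"dx":0.0475,"dy":-0.248,"dz":0,"rx":0,"ry":0,"rz":-0.019,"jaw":-1},
  ],
)

```text
clock: 5.17
ee_pos: [486.6, -88.6, 129.8]
ee_rot: [-179.8, -0.1, 179.4]
force: [-0.4, -0.0, -0.1]
finger_gap: 90.4
grip_force: 0.0
```

carry_out(
  targets=[
    {"dx":0.0505,"dy":-0.2145,"dz":0.0875,"rx":0,"ry":0,"rz":-0.011,"jaw":-1},
    {"dx":0.0505,"dy":-0.2145,"dz":0.0875,"rx":0,"ry":0,"rz":-0.011,"jaw":-1},
    {"dx":0.0505,"dy":-0.2145,"dz":0.0875,"rx":0,"ry":0,"rz":-0.011,"jaw":-1},
    {"dx":0.0505,"dy":-0.2145,"dz":0.0875,"rx":0,"ry":0,"rz":-0.011,"jaw":-1},
    {"dx":0.0505,"dy":-0.2145,"dz":0.0875,"rx":0,"ry":0,"rz":-0.011,"jaw":-1},
    {"dx":0.0505,"dy":-0.2145,"dz":0.0875,"rx":0,"ry":0,"rz":-0.011,"jaw":-1},
    {"dx":0.0505,"dy":-0.2145,"dz":0.0875,"rx":0,"ry":0,"rz":-0.011,"jaw":-1},
    {"dx":0.0505,"dy":-0.2145,"dz":0.0875,"rx":0,"ry":0,"rz":-0.011,"jaw":-1},
  ],
)

```text
clock: 5.83
ee_pos: [449.4, -250.4, 59.8]
ee_rot: [179.9, 0.0, -178.0]
force: [0.5, 1.9, 0.4]
finger_gap: 91.7
grip_force: 0.0
```

```bash
python3 - <<'E'
from h import *
st()
staves(capture('scene'));print();staves(capture('wrist'))
E
```

```text
t 5.83 p [ 449.4 -250.4   59.8] r [ 179.9    0.  -178. ] F [0.5 1.9 0.4] gap 91.7 gf 0.0 cmd [ 449.8 -251.5    5.1  182. ] q7 [ 26. 118.]
[178. 117.] 227 [ 479.9 -371.   135.9   35.8   19.6   21.1]
[197. 134.] 193 [ 477.  -249.7   99.9   35.7    0.9   21.4]
[209. 165.] 144 [526.2 -97.  145.9  19.6  -1.4  23.1]
[246. 212.] 155 [543.4 129.2 141.   27.8 -12.1  23.6]
[290. 226.] 475 [472.4 246.9 150.7  34.1 -12.4  21.6]
[200. 249.] 237 [729.6 145.2  82.9  81.1  56.7  22.2]
[328. 250.] 531 [438.9 374.4 151.6  32.5 -18.7  21.7]
[326. 289.] 171 [527.3 457.5 102.8  14.2  15.7  18.7]
[381. 322.] 733 [480.4 611.  151.4  31.8 -33.1  21.7]

[257. 183.] 6935 [ 433.4 -253.   116.9   30.1    2.4   21.2]
[ 67. 189.] 5041 [ 446.6 -382.5   98.2   32.1   18.2   21.1]
[448. 227.] 557 [ 453.8 -112.7   28.6   13.9  -58.8   22.7]
[258. 298.] 380 [ 519.6 -249.5   29.2   10.3  -86.4   21.3]
```

carry_out(
  targets=[
    {"dx":0,"dy":0,"dz":0.0685,"rx":0,"ry":0,"rz":0,"jaw":-1},
    {"dx":0,"dy":0,"dz":0.0685,"rx":0,"ry":0,"rz":0,"jaw":1},
    {"dx":0,"dy":0,"dz":0.0685,"rx":0,"ry":0,"rz":0,"jaw":1},
    {"dx":0,"dy":0,"dz":0.0685,"rx":0,"ry":0,"rz":0,"jaw":1},
    {"dx":0,"dy":0,"dz":0.0685,"rx":0,"ry":0,"rz":0,"jaw":1},
    {"dx":0,"dy":0,"dz":0.0685,"rx":0,"ry":0,"rz":0,"jaw":1},
    {"dx":0,"dy":0,"dz":0.0685,"rx":0,"ry":0,"rz":0,"jaw":1},
    {"dx":0,"dy":0,"dz":0.0685,"rx":0,"ry":0,"rz":0,"jaw":1},
  ],
  grip_force=15,
)

```text
clock: 6.6
ee_pos: [449.9, -251.8, 6.1]
ee_rot: [-179.9, 0.1, -178.0]
force: [-0.4, 0.0, -0.3]
finger_gap: 49.8
grip_force: 0.0
```

```bash
python3 - <<'E'
from h import *
st();c=cmd()
plan((c[0],c[1],75,182),(*J(-88,43),75,180+JY),(*J(-88,43),17.0,180+JY),(*J(-73,43),17.0,180+JY))
E
```

```text
t 6.6 p [ 449.9 -251.8    6.1] r [-1.799e+02  1.000e-01 -1.780e+02] F [-0.4  0.  -0.3] gap 49.8 gf 0.0 cmd [ 449.8 -251.5    5.1  182. ] q7 [ 26. 118.]
dx 0.0000 dy 0.0000 dz -0.0875 rz 0.000 rows>=1.7
dx -0.0915 dy 0.2395 dz 0.0000 rz 0.030 rows>=4.9
dx 0.0000 dy -0.0000 dz 0.0725 rz 0.000 rows>=1.4
dx -0.0185 dy -0.0005 dz 0.0000 rz 0.000 rows>=0.4
```

carry_out(
  targets=[
    {"dx":0,"dy":0,"dz":0,"rx":0,"ry":0,"rz":0,"jaw":1},
    {"dx":0,"dy":0,"dz":0,"rx":0,"ry":0,"rz":0,"jaw":1},
    {"dx":0,"dy":0,"dz":0,"rx":0,"ry":0,"rz":0,"jaw":1},
    {"dx":0,"dy":0,"dz":0,"rx":0,"ry":0,"rz":0,"jaw":1},
    {"dx":0,"dy":0,"dz":-0.04,"rx":0,"ry":0,"rz":0,"jaw":1},
    {"dx":0,"dy":0,"dz":-0.0875,"rx":0,"ry":0,"rz":0,"jaw":1},
    {"dx":0,"dy":0,"dz":-0.0875,"rx":0,"ry":0,"rz":0,"jaw":1},
  ],
)

```text
clock: 7.18
ee_pos: [452.6, -253.4, 80.3]
ee_rot: [-179.8, 0.4, -178.0]
force: [1.6, -0.8, -1.4]
finger_gap: 29.6
grip_force: 15.0
```

carry_out(
  targets=[
    {"dx":-0.0155,"dy":0.04,"dz":0,"rx":0,"ry":0,"rz":0.005,"jaw":1},
    {"dx":-0.031,"dy":0.08,"dz":0,"rx":0,"ry":0,"rz":0.01,"jaw":1},
    {"dx":-0.046,"dy":0.12,"dz":0,"rx":0,"ry":0,"rz":0.015,"jaw":1},
    {"dx":-0.061,"dy":0.16,"dz":0,"rx":0,"ry":0,"rz":0.02,"jaw":1},
    {"dx":-0.0765,"dy":0.2,"dz":0,"rx":0,"ry":0,"rz":0.025,"jaw":1},
    {"dx":-0.0915,"dy":0.2395,"dz":0,"rx":0,"ry":0,"rz":0.03,"jaw":1},
    {"dx":-0.0915,"dy":0.2395,"dz":0,"rx":0,"ry":0,"rz":0.03,"jaw":1},
    {"dx":-0.0915,"dy":0.2395,"dz":0,"rx":0,"ry":0,"rz":0.03,"jaw":1},
  ],
)

```text
clock: 7.85
ee_pos: [516.0, -54.3, 74.8]
ee_rot: [179.9, 0.0, 176.9]
force: [-0.8, -0.3, -0.5]
finger_gap: 29.8
grip_force: 15.0
```

```bash
python3 - <<'E'
from h import *
st();c=capture('wrist');P=cloud(c)
hsv=cv2.cvtColor(c['color'],cv2.COLOR_RGB2HSV)
z=P[...,2];m=(z>82)&(z<100)&(hsv[...,0]>12)&(hsv[...,0]<28)&(hsv[...,1]>60)&(hsv[...,2]>100)
q=P[m];print(len(q),cv2.minAreaRect(q[:,:2].astype(np.float32)),np.median(q[:,2]));j=np.array([toJ(*a[:2]) for a in q]);print(np.percentile(j,[1,99],axis=0))
m=(abs(z-36)<5)&(hsv[...,0]>12)&(hsv[...,0]<28)&(hsv[...,2]>120);q=P[m];j=np.array([toJ(*a[:2]) for a in q]);j=j[(j[:,1]<8)&(j[:,0]<0)];print('fence',len(j),np.percentile(j,[1,99],axis=0))
E
```

```text
t 7.85 p [516.  -54.3  74.8] r [179.9   0.  176.9] F [-0.8 -0.3 -0.5] gap 29.8 gf 15.0 cmd [530.9 -58.7  17.1 176.6] q7 [ 4. 90.]
10766 ((501.1664123535156, -54.26631546020508), (121.28382873535156, 61.01408767700195), 12.181312561035156) 90.82836602825614
[[-162.0767574    31.61769361]
 [ -45.96081391   60.89435441]]
fence 3334 [[-149.60786235  -22.81526596]
 [ -69.65938119   -0.59083292]]
```

carry_out(
  targets=[
    {"dx":0,"dy":0,"dz":0,"rx":0,"ry":0,"rz":0,"jaw":1},
    {"dx":0,"dy":0,"dz":0.035,"rx":0,"ry":0,"rz":0,"jaw":1},
    {"dx":0,"dy":0,"dz":0.06,"rx":0,"ry":0,"rz":0,"jaw":1},
    {"dx":0,"dy":0,"dz":0.0725,"rx":0,"ry":0,"rz":0,"jaw":1},
    {"dx":0,"dy":0,"dz":0.0725,"rx":0,"ry":0,"rz":0,"jaw":1},
    {"dx":0,"dy":0,"dz":0.0725,"rx":0,"ry":0,"rz":0,"jaw":1},
  ],
)

```text
clock: 8.4
ee_pos: [514.8, -58.8, 16.7]
ee_rot: [-180.0, -0.1, 176.5]
force: [0.2, 0.8, -0.7]
finger_gap: 30.0
grip_force: 15.0
```

carry_out(
  targets=[
    {"dx":-0.005,"dy":0,"dz":0,"rx":0,"ry":0,"rz":0,"jaw":1},
    {"dx":-0.01,"dy":0,"dz":0,"rx":0,"ry":0,"rz":0,"jaw":1},
    {"dx":-0.013,"dy":0,"dz":0,"rx":0,"ry":0,"rz":0,"jaw":1},
    {"dx":-0.016,"dy":0,"dz":0,"rx":0,"ry":0,"rz":0,"jaw":1},
    {"dx":-0.0185,"dy":-0.0005,"dz":0,"rx":0,"ry":0,"rz":0,"jaw":1},
    {"dx":-0.0185,"dy":-0.0005,"dz":0,"rx":0,"ry":0,"rz":0,"jaw":1},
    {"dx":-0.0185,"dy":-0.0005,"dz":0,"rx":0,"ry":0,"rz":0,"jaw":1},
  ],
)

```text
clock: 8.98
ee_pos: [528.7, -58.4, 16.6]
ee_rot: [180.0, -0.2, 176.6]
force: [-4.8, 1.0, -0.1]
finger_gap: 30.0
grip_force: 15.0
```

```bash
python3 - <<'E'
from h import *
st();print(toJ(*state()['ee_pos'][:2]))
E
```

```text
t 8.98 p [528.7 -58.4  16.6] r [180.   -0.2 176.6] F [-4.8  1.  -0.1] gap 30.0 gf 15.0 cmd [530.9 -58.7  17.1 176.6] q7 [ 4. 90.]
[-75.44095781  42.99184389]
```

```bash
python3 - <<'E'
from h import *
c=cmd()
plan((c[0],c[1],130,c[3]),(500,-150,130,125),(480,-300,130,70),(470.5,-373,130,18))
E
```

```text
dx 0.0000 dy 0.0000 dz -0.1410 rz -0.000 rows>=2.7
dx 0.0320 dy -0.1160 dz -0.0000 rz 0.287 rows>=7.2
dx -0.1395 dy -0.1280 dz -0.0000 rz 0.305 rows>=7.7
dx -0.0900 dy 0.0200 dz -0.0000 rz 0.289 rows>=7.3
```

carry_out(
  targets=[
    {"dx":0,"dy":0,"dz":0,"rx":0,"ry":0,"rz":0,"jaw":0.2},
    {"dx":0,"dy":0,"dz":0,"rx":0,"ry":0,"rz":0,"jaw":0.2},
    {"dx":0,"dy":0,"dz":0,"rx":0,"ry":0,"rz":0,"jaw":0.2},
    {"dx":0,"dy":0,"dz":-0.04,"rx":0,"ry":0,"rz":0,"jaw":0.2},
    {"dx":0,"dy":0,"dz":-0.09,"rx":0,"ry":0,"rz":0,"jaw":-1},
    {"dx":0,"dy":0,"dz":-0.141,"rx":0,"ry":0,"rz":0,"jaw":-1},
    {"dx":0,"dy":0,"dz":-0.141,"rx":0,"ry":0,"rz":0,"jaw":-1},
  ],
)

```text
clock: 9.57
ee_pos: [536.5, -59.3, 137.8]
ee_rot: [-180.0, 0.8, 176.6]
force: [1.3, 0.3, -0.0]
finger_gap: 52.3
grip_force: 0.0
```

carry_out(
  targets=[
    {"dx":0.032,"dy":-0.116,"dz":0,"rx":0,"ry":0,"rz":0.287,"jaw":-1},
    {"dx":0.032,"dy":-0.116,"dz":0,"rx":0,"ry":0,"rz":0.287,"jaw":-1},
    {"dx":0.032,"dy":-0.116,"dz":0,"rx":0,"ry":0,"rz":0.287,"jaw":-1},
    {"dx":0.032,"dy":-0.116,"dz":0,"rx":0,"ry":0,"rz":0.287,"jaw":-1},
    {"dx":0.032,"dy":-0.116,"dz":0,"rx":0,"ry":0,"rz":0.287,"jaw":-1},
    {"dx":0.032,"dy":-0.116,"dz":0,"rx":0,"ry":0,"rz":0.287,"jaw":-1},
    {"dx":0.032,"dy":-0.116,"dz":0,"rx":0,"ry":0,"rz":0.287,"jaw":-1},
    {"dx":0.032,"dy":-0.116,"dz":0,"rx":0,"ry":0,"rz":0.287,"jaw":-1},
  ],
)

```text
clock: 10.23
ee_pos: [499.9, -150.0, 130.3]
ee_rot: [179.9, 0.1, 124.7]
force: [0.0, -0.8, -0.3]
finger_gap: 91.6
grip_force: 0.0
```

carry_out(
  targets=[
    {"dx":-0.1395,"dy":-0.128,"dz":0,"rx":0,"ry":0,"rz":0.305,"jaw":-1},
    {"dx":-0.1395,"dy":-0.128,"dz":0,"rx":0,"ry":0,"rz":0.305,"jaw":-1},
    {"dx":-0.1395,"dy":-0.128,"dz":0,"rx":0,"ry":0,"rz":0.305,"jaw":-1},
    {"dx":-0.1395,"dy":-0.128,"dz":0,"rx":0,"ry":0,"rz":0.305,"jaw":-1},
    {"dx":-0.1395,"dy":-0.128,"dz":0,"rx":0,"ry":0,"rz":0.305,"jaw":-1},
    {"dx":-0.1395,"dy":-0.128,"dz":0,"rx":0,"ry":0,"rz":0.305,"jaw":-1},
    {"dx":-0.1395,"dy":-0.128,"dz":0,"rx":0,"ry":0,"rz":0.305,"jaw":-1},
    {"dx":-0.1395,"dy":-0.128,"dz":0,"rx":0,"ry":0,"rz":0.305,"jaw":-1},
  ],
)

```text
clock: 10.9
ee_pos: [479.5, -300.4, 130.0]
ee_rot: [180.0, 0.0, 69.8]
force: [-0.3, 0.6, -0.3]
finger_gap: 91.8
grip_force: 0.0
```

carry_out(
  targets=[
    {"dx":-0.09,"dy":0.02,"dz":0,"rx":0,"ry":0,"rz":0.289,"jaw":-1},
    {"dx":-0.09,"dy":0.02,"dz":0,"rx":0,"ry":0,"rz":0.289,"jaw":-1},
    {"dx":-0.09,"dy":0.02,"dz":0,"rx":0,"ry":0,"rz":0.289,"jaw":-1},
    {"dx":-0.09,"dy":0.02,"dz":0,"rx":0,"ry":0,"rz":0.289,"jaw":-1},
    {"dx":-0.09,"dy":0.02,"dz":0,"rx":0,"ry":0,"rz":0.289,"jaw":-1},
    {"dx":-0.09,"dy":0.02,"dz":0,"rx":0,"ry":0,"rz":0.289,"jaw":-1},
    {"dx":-0.09,"dy":0.02,"dz":0,"rx":0,"ry":0,"rz":0.289,"jaw":-1},
    {"dx":-0.09,"dy":0.02,"dz":0,"rx":0,"ry":0,"rz":0.289,"jaw":-1},
  ],
)

```text
clock: 11.57
ee_pos: [470.1, -373.1, 129.8]
ee_rot: [180.0, -0.0, 17.9]
force: [0.1, 0.7, -0.5]
finger_gap: 91.9
grip_force: 0.0
```

```bash
python3 - <<'E'
from h import *
st()
staves(capture('scene'));print();c=capture('wrist');staves(c,zmax=40)
P=cloud(c);z=P[...,2];v=c['color'].astype(int);m=(z>50)&(z<62)&(np.hypot(P[...,0]-640,P[...,1]+285)<50);print('fin',m.sum(),cv2.minAreaRect(P[m][:,:2].astype(np.float32)) if m.sum()>5 else 0)
E
```

```text
t 11.57 p [ 470.1 -373.1  129.8] r [180.   -0.   17.9] F [ 0.1  0.7 -0.5] gap 91.9 gf 0.0 cmd [ 470.5 -373.1  129.9   18.1] q7 [  7. -15.]
[180. 115.] 270 [ 473.6 -373.3  154.1   36.9   18.1   20.9]
[209. 164.] 142 [ 524.5 -103.   152.9   15.4   -3.4   22.9]
[218. 176.] 157 [525.4 -47.4 160.7  33.1  -9.   24.7]
[246. 212.] 140 [542.7 128.  143.8  37.5 -18.6  21.8]
[290. 226.] 479 [472.9 246.9 150.3  33.8 -10.9  21.7]
[200. 249.] 230 [729.9 145.4  82.3  81.   55.4  22. ]
[328. 250.] 524 [439.3 374.2 151.5  33.3 -17.6  21.6]
[326. 289.] 171 [526.9 457.5 102.5  13.7  15.8  18.6]
[381. 322.] 719 [479.7 611.4 150.2  32.2 -33.   22. ]

[262. 179.] 4897 [ 471.9 -374.9  150.4   30.1   18.3   21.2]
fin 0 0
```

```bash
python3 - <<'E'
from h import *
plan((471.6,-374.7,60,18.2),(471.6,-374.7,5,18.2),(471.6,-374.7,80,18.2),(500,-150,80,8),(*J(-88,97),80,JY),(*J(-88,97),17.0,JY),(*J(-73,97),17.0,JY))
E
```

```text
dx 0.0005 dy 0.0025 dz 0.0875 rz -0.001 rows>=1.7
dx 0.0000 dy -0.0000 dz 0.0685 rz 0.000 rows>=1.3
dx 0.0000 dy -0.0000 dz -0.0935 rz 0.000 rows>=1.8
dx 0.1220 dy -0.2560 dz -0.0000 rz 0.057 rows>=5.4
dx 0.0490 dy -0.1775 dz -0.0000 rz 0.063 rows>=3.5
dx 0.0000 dy -0.0000 dz 0.0785 rz 0.000 rows>=1.5
dx 0.0190 dy -0.0000 dz 0.0000 rz 0.000 rows>=0.4
```

carry_out(
  targets=[
    {"dx":0.001,"dy":0.002,"dz":0.05,"rx":0,"ry":0,"rz":0,"jaw":-1},
    {"dx":0.001,"dy":0.002,"dz":0.0875,"rx":0,"ry":0,"rz":0,"jaw":-1},
    {"dx":0.001,"dy":0.002,"dz":0.0875,"rx":0,"ry":0,"rz":0,"jaw":-1},
  ],
)

```text
clock: 11.92
ee_pos: [468.1, -371.0, 54.5]
ee_rot: [-179.6, 0.3, 18.3]
force: [-0.9, 1.7, -1.2]
finger_gap: 92.1
grip_force: 0.0
```

carry_out(
  targets=[
    {"dx":0,"dy":0,"dz":0.0685,"rx":0,"ry":0,"rz":0,"jaw":-1},
    {"dx":0,"dy":0,"dz":0.0685,"rx":0,"ry":0,"rz":0,"jaw":-1},
    {"dx":0,"dy":0,"dz":0.0685,"rx":0,"ry":0,"rz":0,"jaw":1},
    {"dx":0,"dy":0,"dz":0.0685,"rx":0,"ry":0,"rz":0,"jaw":1},
    {"dx":0,"dy":0,"dz":0.0685,"rx":0,"ry":0,"rz":0,"jaw":1},
    {"dx":0,"dy":0,"dz":0.0685,"rx":0,"ry":0,"rz":0,"jaw":1},
    {"dx":0,"dy":0,"dz":0.0685,"rx":0,"ry":0,"rz":0,"jaw":1},
    {"dx":0,"dy":0,"dz":0.0685,"rx":0,"ry":0,"rz":0,"jaw":1},
  ],
)

```text
clock: 12.58
ee_pos: [471.8, -374.8, 6.4]
ee_rot: [179.9, -0.1, 18.1]
force: [0.0, -0.6, 0.6]
finger_gap: 56.4
grip_force: 0.0
```

carry_out(
  targets=[
    {"dx":0,"dy":0,"dz":0,"rx":0,"ry":0,"rz":0,"jaw":1},
    {"dx":0,"dy":0,"dz":0,"rx":0,"ry":0,"rz":0,"jaw":1},
    {"dx":0,"dy":0,"dz":0,"rx":0,"ry":0,"rz":0,"jaw":1},
    {"dx":0,"dy":0,"dz":0,"rx":0,"ry":0,"rz":0,"jaw":1},
    {"dx":0,"dy":0,"dz":0,"rx":0,"ry":0,"rz":0,"jaw":1},
    {"dx":0,"dy":0,"dz":-0.04,"rx":0,"ry":0,"rz":0,"jaw":1},
    {"dx":0,"dy":0,"dz":-0.0935,"rx":0,"ry":0,"rz":0,"jaw":1},
    {"dx":0,"dy":0,"dz":-0.0935,"rx":0,"ry":0,"rz":0,"jaw":1},
  ],
)

```text
clock: 13.25
ee_pos: [473.7, -377.9, 85.9]
ee_rot: [179.6, -0.3, 18.0]
force: [0.1, -1.9, -1.2]
finger_gap: 30.0
grip_force: 15.0
```

carry_out(
  targets=[
    {"dx":0.0203,"dy":-0.0427,"dz":0,"rx":0,"ry":0,"rz":0.01,"jaw":1},
    {"dx":0.0407,"dy":-0.0853,"dz":0,"rx":0,"ry":0,"rz":0.019,"jaw":1},
    {"dx":0.061,"dy":-0.128,"dz":0,"rx":0,"ry":0,"rz":0.028,"jaw":1},
    {"dx":0.0813,"dy":-0.1707,"dz":0,"rx":0,"ry":0,"rz":0.038,"jaw":1},
    {"dx":0.1017,"dy":-0.2133,"dz":0,"rx":0,"ry":0,"rz":0.047,"jaw":1},
    {"dx":0.122,"dy":-0.256,"dz":0,"rx":0,"ry":0,"rz":0.057,"jaw":1},
    {"dx":0.122,"dy":-0.256,"dz":0,"rx":0,"ry":0,"rz":0.057,"jaw":1},
  ],
)

```text
clock: 13.83
ee_pos: [501.7, -138.7, 78.7]
ee_rot: [-179.6, 0.0, 8.4]
force: [-0.7, 0.0, -0.6]
finger_gap: 29.7
grip_force: 15.0
```

carry_out(
  targets=[
    {"dx":0.0123,"dy":-0.0444,"dz":0,"rx":0,"ry":0,"rz":0.016,"jaw":1},
    {"dx":0.0245,"dy":-0.0888,"dz":0,"rx":0,"ry":0,"rz":0.032,"jaw":1},
    {"dx":0.0368,"dy":-0.1331,"dz":0,"rx":0,"ry":0,"rz":0.047,"jaw":1},
    {"dx":0.049,"dy":-0.1775,"dz":0,"rx":0,"ry":0,"rz":0.063,"jaw":1},
    {"dx":0.049,"dy":-0.1775,"dz":0,"rx":0,"ry":0,"rz":0.063,"jaw":1},
    {"dx":0.049,"dy":-0.1775,"dz":0,"rx":0,"ry":0,"rz":0.063,"jaw":1},
    {"dx":0.049,"dy":-0.1775,"dz":0,"rx":0,"ry":0,"rz":0.063,"jaw":1},
    {"dx":0.049,"dy":-0.1775,"dz":0,"rx":0,"ry":0,"rz":0.063,"jaw":1},
  ],
)

```text
clock: 14.5
ee_pos: [519.8, -5.2, 79.9]
ee_rot: [180.0, -0.0, -3.7]
force: [0.3, -0.3, -0.3]
finger_gap: 29.9
grip_force: 15.0
```

```bash
python3 - <<'E'
from h import *
st();print(toJ(*state()['ee_pos'][:2]))
E
```

```text
t 14.5 p [519.8  -5.2  79.9] r [180.   -0.   -3.7] F [ 0.3 -0.3 -0.3] gap 29.9 gf 15.0 cmd [534.4  -4.6  17.1  -3.4] q7 [-37. -68.]
[-87.51156485  95.52421285]
```

carry_out(
  targets=[
    {"dx":0,"dy":0,"dz":0.035,"rx":0,"ry":0,"rz":0,"jaw":1},
    {"dx":0,"dy":0,"dz":0.06,"rx":0,"ry":0,"rz":0,"jaw":1},
    {"dx":0,"dy":0,"dz":0.0785,"rx":0,"ry":0,"rz":0,"jaw":1},
    {"dx":0,"dy":0,"dz":0.0785,"rx":0,"ry":0,"rz":0,"jaw":1},
    {"dx":0,"dy":0,"dz":0.0785,"rx":0,"ry":0,"rz":0,"jaw":1},
  ],
)

```text
clock: 14.92
ee_pos: [519.4, -5.5, 16.9]
ee_rot: [179.9, 0.1, -3.7]
force: [0.1, 0.9, -0.4]
finger_gap: 30.0
grip_force: 15.0
```

carry_out(
  targets=[
    {"dx":0.005,"dy":0,"dz":0,"rx":0,"ry":0,"rz":0,"jaw":1},
    {"dx":0.01,"dy":0,"dz":0,"rx":0,"ry":0,"rz":0,"jaw":1},
    {"dx":0.0145,"dy":0,"dz":0,"rx":0,"ry":0,"rz":0,"jaw":1},
    {"dx":0.019,"dy":0,"dz":0,"rx":0,"ry":0,"rz":0,"jaw":1},
    {"dx":0.019,"dy":0,"dz":0,"rx":0,"ry":0,"rz":0,"jaw":1},
    {"dx":0.019,"dy":0,"dz":0,"rx":0,"ry":0,"rz":0,"jaw":1},
    {"dx":0.019,"dy":0,"dz":0,"rx":0,"ry":0,"rz":0,"jaw":1},
  ],
)

```text
clock: 15.5
ee_pos: [532.1, -4.3, 16.6]
ee_rot: [-180.0, 0.3, -3.6]
force: [-7.0, -0.6, 1.7]
finger_gap: 29.8
grip_force: 15.0
```

```bash
python3 - <<'E'
from h import *
st();print(toJ(*state()['ee_pos'][:2]))
E
```

```text
t 15.5 p [532.1  -4.3  16.6] r [-180.     0.3   -3.6] F [-7.  -0.6  1.7] gap 29.8 gf 15.0 cmd [534.4  -4.6  17.1  -3.4] q7 [-32. -64.]
[-75.22250633  97.11876135]
```

```bash
python3 - <<'E'
from h import *
c=cmd()
plan((c[0],c[1],110,JY),(*J(-75,217.5),110,JY),(*J(-75,217.5),42,JY),(*J(-75,71.5),42,JY))
E
```

```text
dx 0.0000 dy 0.0000 dz -0.1160 rz 0.000 rows>=2.2
dx -0.0025 dy -0.1505 dz -0.0000 rz 0.000 rows>=2.9
dx 0.0000 dy -0.0000 dz 0.0850 rz 0.000 rows>=1.6
dx -0.0000 dy 0.1825 dz -0.0000 rz 0.000 rows>=3.5
```

carry_out(
  targets=[
    {"dx":0,"dy":0,"dz":0,"rx":0,"ry":0,"rz":0,"jaw":0.2},
    {"dx":0,"dy":0,"dz":0,"rx":0,"ry":0,"rz":0,"jaw":0.2},
    {"dx":0,"dy":0,"dz":0,"rx":0,"ry":0,"rz":0,"jaw":0.2},
    {"dx":0,"dy":0,"dz":-0.04,"rx":0,"ry":0,"rz":0,"jaw":0.2},
    {"dx":0,"dy":0,"dz":-0.08,"rx":0,"ry":0,"rz":0,"jaw":-1},
    {"dx":0,"dy":0,"dz":-0.116,"rx":0,"ry":0,"rz":0,"jaw":-1},
    {"dx":0,"dy":0,"dz":-0.116,"rx":0,"ry":0,"rz":0,"jaw":-1},
  ],
)

```text
clock: 16.08
ee_pos: [539.7, -4.9, 115.2]
ee_rot: [-179.9, -0.5, -3.6]
force: [0.3, -0.4, -0.2]
finger_gap: 52.0
grip_force: 0.0
```

carry_out(
  targets=[
    {"dx":-0.0025,"dy":-0.05,"dz":0,"rx":0,"ry":0,"rz":0,"jaw":-1},
    {"dx":-0.0025,"dy":-0.1,"dz":0,"rx":0,"ry":0,"rz":0,"jaw":-1},
    {"dx":-0.0025,"dy":-0.1505,"dz":0,"rx":0,"ry":0,"rz":0,"jaw":-1},
    {"dx":-0.0025,"dy":-0.1505,"dz":0,"rx":0,"ry":0,"rz":0,"jaw":-1},
    {"dx":-0.0025,"dy":-0.1505,"dz":0,"rx":0,"ry":0,"rz":0,"jaw":-1},
    {"dx":-0.0025,"dy":-0.1505,"dz":0,"rx":0,"ry":0,"rz":0,"jaw":-1},
  ],
)

```text
clock: 16.58
ee_pos: [540.8, 116.0, 109.8]
ee_rot: [180.0, -0.0, -3.5]
force: [0.2, -0.7, 0.8]
finger_gap: 90.3
grip_force: 0.0
```

carry_out(
  targets=[
    {"dx":0,"dy":0,"dz":0.04,"rx":0,"ry":0,"rz":0,"jaw":-1},
    {"dx":0,"dy":0,"dz":0.085,"rx":0,"ry":0,"rz":0,"jaw":-1},
    {"dx":0,"dy":0,"dz":0.085,"rx":0,"ry":0,"rz":0,"jaw":-1},
    {"dx":0,"dy":0,"dz":0.085,"rx":0,"ry":0,"rz":0,"jaw":1},
    {"dx":0,"dy":0,"dz":0.085,"rx":0,"ry":0,"rz":0,"jaw":1},
    {"dx":0,"dy":0,"dz":0.085,"rx":0,"ry":0,"rz":0,"jaw":1},
    {"dx":0,"dy":0,"dz":0.085,"rx":0,"ry":0,"rz":0,"jaw":1},
    {"dx":0,"dy":0,"dz":0.085,"rx":0,"ry":0,"rz":0,"jaw":1},
  ],
  grip_force=20,
)

```text
clock: 17.25
ee_pos: [541.7, 116.2, 43.3]
ee_rot: [-179.9, -0.1, -3.6]
force: [0.1, -1.0, -0.5]
finger_gap: 63.1
grip_force: 0.0
```

carry_out(
  targets=[
    {"dx":0,"dy":0,"dz":0,"rx":0,"ry":0,"rz":0,"jaw":1},
    {"dx":0,"dy":0,"dz":0,"rx":0,"ry":0,"rz":0,"jaw":1},
    {"dx":0,"dy":0,"dz":0,"rx":0,"ry":0,"rz":0,"jaw":1},
    {"dx":0,"dy":0,"dz":0,"rx":0,"ry":0,"rz":0,"jaw":1},
    {"dx":0,"dy":0,"dz":0,"rx":0,"ry":0,"rz":0,"jaw":1},
    {"dx":0,"dy":0,"dz":0,"rx":0,"ry":0,"rz":0,"jaw":1},
    {"dx":0,"dy":0,"dz":0,"rx":0,"ry":0,"rz":0,"jaw":1},
  ],
)

```text
clock: 17.83
ee_pos: [540.5, 115.6, 41.7]
ee_rot: [180.0, 0.0, -3.6]
force: [0.1, 1.9, -1.9]
finger_gap: 18.2
grip_force: 20.0
```

```bash
python3 - <<'E'
from h import *
st();print(toJ(*state()['ee_pos'][:2]))
E
```

```text
t 17.83 p [540.5 115.6  41.7] r [180.    0.   -3.6] F [ 0.1  1.9 -1.9] gap 18.2 gf 20.0 cmd [530.9 -30.1  41.9  -3.4] q7 [-45. -78.]
[-74.041137   217.38339244]
```

carry_out(
  targets=[
    {"dx":0,"dy":0.02,"dz":0,"rx":0,"ry":0,"rz":0,"jaw":1},
    {"dx":0,"dy":0.04,"dz":0,"rx":0,"ry":0,"rz":0,"jaw":1},
    {"dx":0,"dy":0.06,"dz":0,"rx":0,"ry":0,"rz":0,"jaw":1},
    {"dx":0,"dy":0.08,"dz":0,"rx":0,"ry":0,"rz":0,"jaw":1},
    {"dx":0,"dy":0.1,"dz":0,"rx":0,"ry":0,"rz":0,"jaw":1},
    {"dx":0,"dy":0.12,"dz":0,"rx":0,"ry":0,"rz":0,"jaw":1},
    {"dx":0,"dy":0.14,"dz":0,"rx":0,"ry":0,"rz":0,"jaw":1},
    {"dx":0,"dy":0.16,"dz":0,"rx":0,"ry":0,"rz":0,"jaw":1},
  ],
)

```text
clock: 18.5
ee_pos: [533.0, -9.0, 41.8]
ee_rot: [-179.8, 0.0, -3.4]
force: [1.4, 7.5, -0.8]
finger_gap: 17.9
grip_force: 20.0
```

carry_out(
  targets=[
    {"dx":0,"dy":0.005,"dz":0,"rx":0,"ry":0,"rz":0,"jaw":1},
    {"dx":0,"dy":0.01,"dz":0,"rx":0,"ry":0,"rz":0,"jaw":1},
    {"dx":0,"dy":0.014,"dz":0,"rx":0,"ry":0,"rz":0,"jaw":1},
    {"dx":0,"dy":0.017,"dz":0,"rx":0,"ry":0,"rz":0,"jaw":1},
    {"dx":0,"dy":0.02,"dz":0,"rx":0,"ry":0,"rz":0,"jaw":1},
    {"dx":0,"dy":0.0225,"dz":0,"rx":0,"ry":0,"rz":0,"jaw":1},
    {"dx":0,"dy":0.0225,"dz":0,"rx":0,"ry":0,"rz":0,"jaw":1},
    {"dx":0,"dy":0.0225,"dz":0,"rx":0,"ry":0,"rz":0,"jaw":1},
  ],
)

```text
clock: 19.17
ee_pos: [531.9, -28.1, 41.8]
ee_rot: [-179.9, 0.0, -3.5]
force: [1.7, 4.8, -1.7]
finger_gap: 18.2
grip_force: 20.0
```

```bash
python3 - <<'E'
from h import *
st();print(toJ(*state()['ee_pos'][:2]))
E
```

```text
t 19.17 p [531.9 -28.1  41.8] r [-179.9    0.    -3.5] F [ 1.7  4.8 -1.7] gap 18.2 gf 20.0 cmd [530.9 -30.1  41.9  -3.4] q7 [-31. -63.]
[-74.07292199  73.37681889]
```

```bash
python3 - <<'E'
from h import *
plan((*J(-75,217),42,JY),(*J(-75,217),120,JY))
E
```

```text
dx 0.0000 dy -0.1820 dz -0.0000 rz 0.000 rows>=3.5
dx 0.0000 dy -0.0000 dz -0.0975 rz 0.000 rows>=1.9
```

carry_out(
  targets=[
    {"dx":0,"dy":-0.026,"dz":0,"rx":0,"ry":0,"rz":0,"jaw":1},
    {"dx":0,"dy":-0.052,"dz":0,"rx":0,"ry":0,"rz":0,"jaw":1},
    {"dx":0,"dy":-0.078,"dz":0,"rx":0,"ry":0,"rz":0,"jaw":1},
    {"dx":0,"dy":-0.104,"dz":0,"rx":0,"ry":0,"rz":0,"jaw":1},
    {"dx":0,"dy":-0.13,"dz":0,"rx":0,"ry":0,"rz":0,"jaw":1},
    {"dx":0,"dy":-0.156,"dz":0,"rx":0,"ry":0,"rz":0,"jaw":1},
    {"dx":0,"dy":-0.182,"dz":0,"rx":0,"ry":0,"rz":0,"jaw":1},
    {"dx":0,"dy":-0.182,"dz":0,"rx":0,"ry":0,"rz":0,"jaw":1},
  ],
)

```text
clock: 19.83
ee_pos: [540.5, 115.4, 41.7]
ee_rot: [179.8, 0.0, -3.5]
force: [0.5, -0.2, -2.5]
finger_gap: 18.2
grip_force: 20.0
```

carry_out(
  targets=[
    {"dx":0,"dy":0,"dz":0,"rx":0,"ry":0,"rz":0,"jaw":-1},
    {"dx":0,"dy":0,"dz":0,"rx":0,"ry":0,"rz":0,"jaw":-1},
    {"dx":0,"dy":0,"dz":0,"rx":0,"ry":0,"rz":0,"jaw":-1},
    {"dx":0,"dy":0,"dz":-0.04,"rx":0,"ry":0,"rz":0,"jaw":-1},
    {"dx":0,"dy":0,"dz":-0.0975,"rx":0,"ry":0,"rz":0,"jaw":-1},
    {"dx":0,"dy":0,"dz":-0.0975,"rx":0,"ry":0,"rz":0,"jaw":-1},
    {"dx":0,"dy":0,"dz":-0.0975,"rx":0,"ry":0,"rz":0,"jaw":-1},
  ],
)

```text
clock: 20.42
ee_pos: [543.0, 115.5, 122.6]
ee_rot: [-179.8, -0.3, -3.6]
force: [-0.5, 0.6, -0.4]
finger_gap: 59.6
grip_force: 0.0
```

```bash
python3 - <<'E'
from h import *
st()
staves(capture('scene'));print();staves(capture('side'))
E
```

```text
t 20.42 p [543.  115.5 122.6] r [-179.8   -0.3   -3.6] F [-0.5  0.6 -0.4] gap 59.6 gf 0.0 cmd [539.4 115.3 119.9  -3.4] q7 [-50. -83.]
[214. 178.] 142 [547.7 -46.  113.6  29.6   3.2  24.2]
[246. 212.] 156 [545.6 127.5 148.4  48.4 -19.6  22.6]
[290. 226.] 480 [472.  245.8 151.9  33.6 -12.   21.7]
[200. 249.] 242 [730.3 146.   83.6  81.   55.9  21.9]
[328. 250.] 531 [439.1 374.2 150.8  34.  -18.6  21.5]
[325. 290.] 220 [534.6 458.  119.   18.   16.5  18.3]
[381. 322.] 721 [479.5 611.4 151.8  31.9 -33.5  22. ]

[160. 165.] 170 [479.7 607.2 147.1  41.1 -34.   20.2]
[284. 185.] 116 [728.7 139.8  85.9  82.1 -22.2  21.2]
[188. 190.] 225 [438.4 368.2 150.6  35.4 -18.8  20.7]
[217. 201.] 253 [471.  241.5 151.9  37.7 -12.   20.3]
[258. 208.] 128 [542.7 100.6 147.3   8.5  -2.6  23.3]
[307. 241.] 131 [ 523.7 -125.9  152.9   15.9   -8.8   22.1]
```

```bash
python3 - <<'E'
from h import *
plan((471.5,245.7,60,-12.1),(471.5,245.7,5,-12.1),(471.5,245.7,80,-12.1),(*J(-88,100),80,JY),(*J(-88,100),17.0,JY),(*J(-73,100),17.0,JY))
E
```

```text
dx -0.0945 dy -0.1580 dz 0.0750 rz 0.049 rows>=3.8
dx 0.0000 dy 0.0000 dz 0.0685 rz -0.000 rows>=1.3
dx 0.0000 dy 0.0000 dz -0.0935 rz -0.000 rows>=1.8
dx 0.1240 dy 0.2885 dz -0.0000 rz -0.049 rows>=6.0
dx -0.0000 dy 0.0000 dz 0.0785 rz 0.000 rows>=1.5
dx 0.0185 dy 0.0000 dz 0.0000 rz 0.000 rows>=0.4
```

carry_out(
  targets=[
    {"dx":-0.0945,"dy":-0.158,"dz":0,"rx":0,"ry":0,"rz":0.049,"jaw":-1},
    {"dx":-0.0945,"dy":-0.158,"dz":0,"rx":0,"ry":0,"rz":0.049,"jaw":-1},
    {"dx":-0.0945,"dy":-0.158,"dz":0.0,"rx":0,"ry":0,"rz":0.049,"jaw":-1},
    {"dx":-0.0945,"dy":-0.158,"dz":0.075,"rx":0,"ry":0,"rz":0.049,"jaw":-1},
    {"dx":-0.0945,"dy":-0.158,"dz":0.075,"rx":0,"ry":0,"rz":0.049,"jaw":-1},
    {"dx":-0.0945,"dy":-0.158,"dz":0.075,"rx":0,"ry":0,"rz":0.049,"jaw":-1},
    {"dx":-0.0945,"dy":-0.158,"dz":0.075,"rx":0,"ry":0,"rz":0.049,"jaw":-1},
    {"dx":-0.0945,"dy":-0.158,"dz":0.075,"rx":0,"ry":0,"rz":0.049,"jaw":-1},
  ],
)

```text
clock: 21.18
ee_pos: [473.9, 244.6, 60.1]
ee_rot: [179.9, -0.0, -12.5]
force: [0.8, -1.0, 1.0]
finger_gap: 91.5
grip_force: 0.0
```

```bash
python3 - <<'E'
from h import *
st()
c=capture('wrist');staves(c)
E
```

```text
t 21.18 p [473.9 244.6  60.1] r [179.9  -0.  -12.5] F [ 0.8 -1.   1. ] gap 91.5 gf 0.0 cmd [534.4  -1.5  17.1  -3.4] q7 [ -64. -102.]
[421.  91.] 2793 [529.7 129.2 117.3   2.4  -3.4  23.4]
[260. 186.] 6616 [490.5 241.7 113.   30.1 -12.1  21.2]
[108. 222.] 1958 [488.8 356.5  45.3  30.9 -18.   21.1]
[260. 300.] 527 [406.1 259.8  29.3  13.5  77.9  21.3]
```

carry_out(
  targets=[
    {"dx":0,"dy":0,"dz":0.0685,"rx":0,"ry":0,"rz":0,"jaw":-1},
    {"dx":0,"dy":0,"dz":0.0685,"rx":0,"ry":0,"rz":0,"jaw":-1},
    {"dx":0,"dy":0,"dz":0.0685,"rx":0,"ry":0,"rz":0,"jaw":1},
    {"dx":0,"dy":0,"dz":0.0685,"rx":0,"ry":0,"rz":0,"jaw":1},
    {"dx":0,"dy":0,"dz":0.0685,"rx":0,"ry":0,"rz":0,"jaw":1},
    {"dx":0,"dy":0,"dz":0.0685,"rx":0,"ry":0,"rz":0,"jaw":1},
    {"dx":0,"dy":0,"dz":0.0685,"rx":0,"ry":0,"rz":0,"jaw":1},
    {"dx":0,"dy":0,"dz":0.0685,"rx":0,"ry":0,"rz":0,"jaw":1},
  ],
  grip_force=15,
)

```text
clock: 21.9
ee_pos: [473.6, 246.9, 6.0]
ee_rot: [-179.9, -0.1, -12.4]
force: [0.0, -0.7, -0.9]
finger_gap: 56.2
grip_force: 0.0
```

carry_out(
  targets=[
    {"dx":0,"dy":0,"dz":0,"rx":0,"ry":0,"rz":0,"jaw":1},
    {"dx":0,"dy":0,"dz":0,"rx":0,"ry":0,"rz":0,"jaw":1},
    {"dx":0,"dy":0,"dz":0,"rx":0,"ry":0,"rz":0,"jaw":1},
    {"dx":0,"dy":0,"dz":0,"rx":0,"ry":0,"rz":0,"jaw":1},
    {"dx":0,"dy":0,"dz":0,"rx":0,"ry":0,"rz":0,"jaw":1},
    {"dx":0,"dy":0,"dz":-0.04,"rx":0,"ry":0,"rz":0,"jaw":1},
    {"dx":0,"dy":0,"dz":-0.0935,"rx":0,"ry":0,"rz":0,"jaw":1},
    {"dx":0,"dy":0,"dz":-0.0935,"rx":0,"ry":0,"rz":0,"jaw":1},
  ],
)

```text
clock: 22.57
ee_pos: [477.0, 247.3, 85.1]
ee_rot: [-179.7, -0.3, -12.5]
force: [2.6, -0.3, -0.5]
finger_gap: 29.4
grip_force: 15.0
```

carry_out(
  targets=[
    {"dx":0,"dy":0,"dz":-0.035,"rx":0,"ry":0,"rz":0,"jaw":1},
    {"dx":0.0207,"dy":0.048,"dz":-0.035,"rx":0,"ry":0,"rz":-0.008,"jaw":1},
    {"dx":0.0413,"dy":0.096,"dz":-0.035,"rx":0,"ry":0,"rz":-0.016,"jaw":1},
    {"dx":0.062,"dy":0.144,"dz":-0.035,"rx":0,"ry":0,"rz":-0.025,"jaw":1},
    {"dx":0.0827,"dy":0.192,"dz":-0.035,"rx":0,"ry":0,"rz":-0.033,"jaw":1},
    {"dx":0.1033,"dy":0.24,"dz":-0.035,"rx":0,"ry":0,"rz":-0.041,"jaw":1},
    {"dx":0.124,"dy":0.2885,"dz":-0.035,"rx":0,"ry":0,"rz":-0.049,"jaw":1},
    {"dx":0.124,"dy":0.2885,"dz":-0.035,"rx":0,"ry":0,"rz":-0.049,"jaw":1},
  ],
)

```text
clock: 23.23
ee_pos: [521.5, -11.6, 109.1]
ee_rot: [179.7, -0.2, -4.3]
force: [0.3, -0.8, 0.3]
finger_gap: 29.7
grip_force: 15.0
```

carry_out(
  targets=[
    {"dx":0,"dy":0,"dz":0.02,"rx":0,"ry":0,"rz":0,"jaw":1},
    {"dx":0,"dy":0,"dz":0.035,"rx":0,"ry":0,"rz":0,"jaw":1},
    {"dx":0,"dy":0,"dz":0.035,"rx":0,"ry":0,"rz":0,"jaw":1},
    {"dx":0,"dy":0,"dz":0.035,"rx":0,"ry":0,"rz":0,"jaw":1},
  ],
)

```text
clock: 23.57
ee_pos: [519.3, 0.4, 78.9]
ee_rot: [180.0, 0.1, -3.5]
force: [-0.4, -0.3, -0.6]
finger_gap: 29.8
grip_force: 15.0
```

```bash
python3 - <<'E'
from h import *
st();print(toJ(*state()['ee_pos'][:2]))
E
```

```text
t 23.57 p [5.193e+02 4.000e-01 7.890e+01] r [ 1.8e+02  1.0e-01 -3.5e+00] F [-0.4 -0.3 -0.6] gap 29.8 gf 15.0 cmd [534.4  -1.5  17.1  -3.4] q7 [-37. -68.]
[-88.32411444 101.06374963]
```

carry_out(
  targets=[
    {"dx":0,"dy":0,"dz":0.035,"rx":0,"ry":0,"rz":0,"jaw":1},
    {"dx":0,"dy":0,"dz":0.06,"rx":0,"ry":0,"rz":0,"jaw":1},
    {"dx":0,"dy":0,"dz":0.0785,"rx":0,"ry":0,"rz":0,"jaw":1},
    {"dx":0,"dy":0,"dz":0.0785,"rx":0,"ry":0,"rz":0,"jaw":1},
    {"dx":0,"dy":0,"dz":0.0785,"rx":0,"ry":0,"rz":0,"jaw":1},
  ],
)

```text
clock: 23.98
ee_pos: [520.2, 0.3, 17.1]
ee_rot: [180.0, 0.0, -3.5]
force: [-0.5, -0.9, -0.5]
finger_gap: 30.0
grip_force: 15.0
```

carry_out(
  targets=[
    {"dx":0.005,"dy":0,"dz":0,"rx":0,"ry":0,"rz":0,"jaw":1},
    {"dx":0.01,"dy":0,"dz":0,"rx":0,"ry":0,"rz":0,"jaw":1},
    {"dx":0.0145,"dy":0,"dz":0,"rx":0,"ry":0,"rz":0,"jaw":1},
    {"dx":0.0185,"dy":0,"dz":0,"rx":0,"ry":0,"rz":0,"jaw":1},
    {"dx":0.0185,"dy":0,"dz":0,"rx":0,"ry":0,"rz":0,"jaw":1},
    {"dx":0.0185,"dy":0,"dz":0,"rx":0,"ry":0,"rz":0,"jaw":1},
    {"dx":0.0185,"dy":0,"dz":0,"rx":0,"ry":0,"rz":0,"jaw":1},
  ],
)

```text
clock: 24.57
ee_pos: [533.4, -0.8, 16.7]
ee_rot: [-180.0, 0.2, -3.6]
force: [-5.4, 0.5, 1.2]
finger_gap: 30.1
grip_force: 15.0
```

```bash
python3 - <<'E'
from h import *
st();print(toJ(*state()['ee_pos'][:2]))
E
```

```text
t 24.57 p [533.4  -0.8  16.7] r [-180.     0.2   -3.6] F [-5.4  0.5  1.2] gap 30.1 gf 15.0 cmd [534.4  -1.5  17.1  -3.4] q7 [-32. -64.]
[-74.21832524 100.73919807]
```

```bash
python3 - <<'E'
from h import *
c=cmd()
plan((c[0],c[1],130,JY),(487,186,130,-11),(438.5,373.5,70,-18.4))
E
```

```text
dx 0.0000 dy 0.0000 dz -0.1410 rz 0.000 rows>=2.7
dx -0.0730 dy -0.2305 dz -0.0000 rz 0.042 rows>=4.6
dx -0.1040 dy -0.2185 dz 0.0750 rz 0.042 rows>=4.9
```

carry_out(
  targets=[
    {"dx":0,"dy":0,"dz":0,"rx":0,"ry":0,"rz":0,"jaw":0.2},
    {"dx":0,"dy":0,"dz":0,"rx":0,"ry":0,"rz":0,"jaw":0.2},
    {"dx":0,"dy":0,"dz":0,"rx":0,"ry":0,"rz":0,"jaw":0.2},
    {"dx":0,"dy":0,"dz":-0.04,"rx":0,"ry":0,"rz":0,"jaw":0.2},
    {"dx":0,"dy":0,"dz":-0.09,"rx":0,"ry":0,"rz":0,"jaw":-1},
    {"dx":0,"dy":0,"dz":-0.141,"rx":0,"ry":0,"rz":0,"jaw":-1},
    {"dx":0,"dy":0,"dz":-0.141,"rx":0,"ry":0,"rz":0,"jaw":-1},
  ],
)

```text
clock: 25.15
ee_pos: [540.8, -2.4, 137.0]
ee_rot: [-179.9, -0.7, -3.6]
force: [1.1, -1.0, -0.6]
finger_gap: 52.2
grip_force: 0.0
```

carry_out(
  targets=[
    {"dx":-0.073,"dy":-0.2305,"dz":0,"rx":0,"ry":0,"rz":0.042,"jaw":-1},
    {"dx":-0.073,"dy":-0.2305,"dz":0,"rx":0,"ry":0,"rz":0.042,"jaw":-1},
    {"dx":-0.073,"dy":-0.2305,"dz":0,"rx":0,"ry":0,"rz":0.042,"jaw":-1},
    {"dx":-0.073,"dy":-0.2305,"dz":0,"rx":0,"ry":0,"rz":0.042,"jaw":-1},
    {"dx":-0.073,"dy":-0.2305,"dz":0,"rx":0,"ry":0,"rz":0.042,"jaw":-1},
    {"dx":-0.073,"dy":-0.2305,"dz":0,"rx":0,"ry":0,"rz":0.042,"jaw":-1},
  ],
)

```text
clock: 25.65
ee_pos: [486.8, 194.7, 129.7]
ee_rot: [-179.8, 0.1, -10.5]
force: [-0.2, 1.3, -0.9]
finger_gap: 90.1
grip_force: 0.0
```

carry_out(
  targets=[
    {"dx":-0.104,"dy":-0.2185,"dz":0.075,"rx":0,"ry":0,"rz":0.042,"jaw":-1},
    {"dx":-0.104,"dy":-0.2185,"dz":0.075,"rx":0,"ry":0,"rz":0.042,"jaw":-1},
    {"dx":-0.104,"dy":-0.2185,"dz":0.075,"rx":0,"ry":0,"rz":0.042,"jaw":-1},
    {"dx":-0.104,"dy":-0.2185,"dz":0.075,"rx":0,"ry":0,"rz":0.042,"jaw":-1},
    {"dx":-0.104,"dy":-0.2185,"dz":0.075,"rx":0,"ry":0,"rz":0.042,"jaw":-1},
    {"dx":-0.104,"dy":-0.2185,"dz":0.075,"rx":0,"ry":0,"rz":0.042,"jaw":-1},
    {"dx":-0.104,"dy":-0.2185,"dz":0.075,"rx":0,"ry":0,"rz":0.042,"jaw":-1},
    {"dx":-0.104,"dy":-0.2185,"dz":0.075,"rx":0,"ry":0,"rz":0.042,"jaw":-1},
  ],
)

```text
clock: 26.32
ee_pos: [441.4, 373.2, 70.0]
ee_rot: [180.0, -0.1, -18.7]
force: [0.1, -0.1, -0.1]
finger_gap: 91.7
grip_force: 0.0
```

```bash
python3 - <<'E'
from h import *
st()
staves(capture('wrist'));print();c=capture('scene');save(c,'s2');staves(c)
c2=capture('side');a=np.hstack([cv2.resize(c['color'][130:240,170:290],(600,550)),]);
cv2.imwrite('pics/s2c.png',cv2.resize(c['color'][:,:,::-1][130:240,170:316],(796,600),interpolation=2))
E
```

```text
t 26.32 p [441.4 373.2  70. ] r [ 1.80e+02 -1.00e-01 -1.87e+01] F [ 0.1 -0.1 -0.1] gap 91.7 gf 0.0 cmd [438.4 373.4  69.9 -18.5] q7 [ -76. -121.]
[100. 126.] 2350 [534.7 458.5 118.7  14.8  15.1  18.2]
[261. 186.] 6300 [454.1 368.3 118.3  30.1 -18.5  21.2]
[262. 296.] 250 [371.1 396.3  28.9   7.4  70.8  21.2]

[215. 175.] 216 [527.1 -60.  164.3  68.8 -12.9  26.7]
[227. 187.] 163 [534.7   6.2 145.8  33.5  -7.4  25.1]
[246. 213.] 146 [543.  129.6 141.9  28.4 -12.5  22. ]
[200. 249.] 232 [729.1 144.9  82.8  82.6 -59.6  22.4]
[318. 253.] 296 [470.6 363.9  85.2  32.2 -18.7  21.8]
[325. 290.] 184 [533.8 459.4 119.3  15.4  14.2  18.7]
[381. 322.] 723 [479.6 611.6 152.   31.9 -33.1  22. ]
```

View pics/s2c.png

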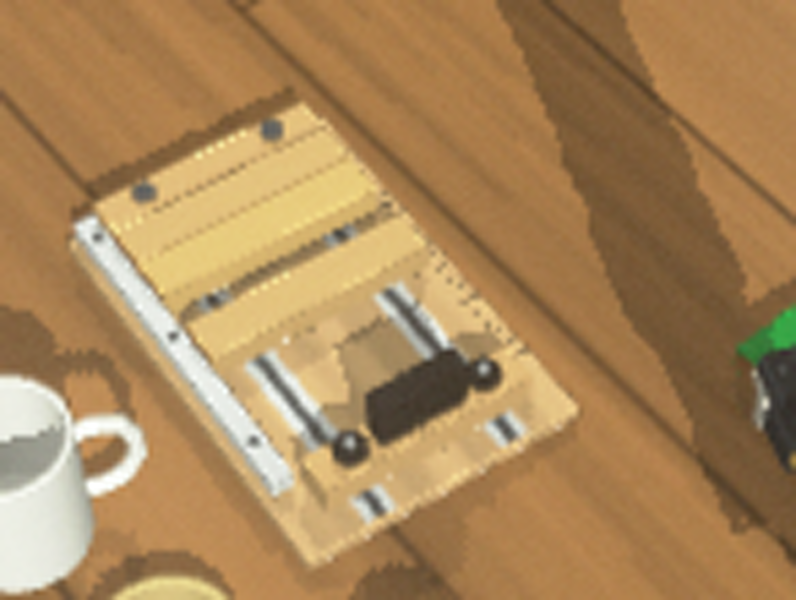

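The crop shows two staves tight at the fence, the third about 22 mm out from them, and all three ends on the stop. The jaw is back at (420,400). Next I'll fetch the fourth stave.

```bash
python3 - <<'E'
from h import *
c=cmd()
plan((c[0],c[1],5,c[3]),(c[0],c[1],115,c[3]),(*J(-88,155),115,JY),(*J(-88,155),17.0,JY),(*J(-73,155),17.0,JY))
E
```

```text
dx 0.0000 dy 0.0000 dz 0.0810 rz -0.000 rows>=1.6
dx 0.0000 dy 0.0000 dz -0.1375 rz -0.000 rows>=2.6
dx 0.2265 dy 0.3450 dz 0.0000 rz -0.084 rows>=7.9
dx 0.0000 dy -0.0000 dz 0.1225 rz 0.000 rows>=2.4
dx 0.0190 dy -0.0000 dz 0.0000 rz 0.000 rows>=0.4
```

carry_out(
  targets=[
    {"dx":0,"dy":0,"dz":0.04,"rx":0,"ry":0,"rz":0,"jaw":-1},
    {"dx":0,"dy":0,"dz":0.081,"rx":0,"ry":0,"rz":0,"jaw":-1},
    {"dx":0,"dy":0,"dz":0.081,"rx":0,"ry":0,"rz":0,"jaw":-1},
    {"dx":0,"dy":0,"dz":0.081,"rx":0,"ry":0,"rz":0,"jaw":1},
    {"dx":0,"dy":0,"dz":0.081,"rx":0,"ry":0,"rz":0,"jaw":1},
    {"dx":0,"dy":0,"dz":0.081,"rx":0,"ry":0,"rz":0,"jaw":1},
    {"dx":0,"dy":0,"dz":0.081,"rx":0,"ry":0,"rz":0,"jaw":1},
    {"dx":0,"dy":0,"dz":0.081,"rx":0,"ry":0,"rz":0,"jaw":1},
  ],
)

```text
clock: 27.13
ee_pos: [440.9, 374.6, 6.3]
ee_rot: [-179.9, -0.0, -18.7]
force: [-0.2, -0.4, -0.5]
finger_gap: 63.1
grip_force: 0.0
```

carry_out(
  targets=[
    {"dx":0,"dy":0,"dz":0,"rx":0,"ry":0,"rz":0,"jaw":1},
    {"dx":0,"dy":0,"dz":0,"rx":0,"ry":0,"rz":0,"jaw":1},
    {"dx":0,"dy":0,"dz":0,"rx":0,"ry":0,"rz":0,"jaw":1},
    {"dx":0,"dy":0,"dz":0,"rx":0,"ry":0,"rz":0,"jaw":1},
    {"dx":0,"dy":0,"dz":0,"rx":0,"ry":0,"rz":0,"jaw":1},
    {"dx":0,"dy":0,"dz":0,"rx":0,"ry":0,"rz":0,"jaw":1},
  ],
)

```text
clock: 27.63
ee_pos: [440.3, 374.0, 5.0]
ee_rot: [180.0, 0.0, -18.7]
force: [-1.1, -0.6, 1.3]
finger_gap: 29.7
grip_force: 15.0
```

```bash
python3 - <<'E'
from h import *
setcmd(438.4,373.4,5.1,-18.5)
plan((438.4,373.4,115,-18.5),(480,210,115,-11),(*J(-89,155),115,JY),(*J(-89,155),17.0,JY),(*J(-74,155),17.0,JY))
E
```

```text
dx 0.0000 dy 0.0000 dz -0.1375 rz -0.000 rows>=2.6
dx 0.1140 dy 0.1770 dz 0.0000 rz -0.042 rows>=4.0
dx 0.0885 dy 0.1815 dz 0.0000 rz -0.042 rows>=3.9
dx -0.0000 dy -0.0000 dz 0.1225 rz 0.000 rows>=2.4
dx 0.0185 dy -0.0000 dz 0.0000 rz 0.000 rows>=0.4
```

carry_out(
  targets=[
    {"dx":0,"dy":0,"dz":-0.04,"rx":0,"ry":0,"rz":0,"jaw":1},
    {"dx":0,"dy":0,"dz":-0.09,"rx":0,"ry":0,"rz":0,"jaw":1},
    {"dx":0,"dy":0,"dz":-0.1375,"rx":0,"ry":0,"rz":0,"jaw":1},
    {"dx":0,"dy":0,"dz":-0.1375,"rx":0,"ry":0,"rz":0,"jaw":1},
  ],
)

```text
clock: 27.97
ee_pos: [444.8, 376.1, 121.7]
ee_rot: [-179.5, -0.3, -18.8]
force: [1.4, 1.4, -0.6]
finger_gap: 30.0
grip_force: 15.0
```

carry_out(
  targets=[
    {"dx":0.0228,"dy":0.0354,"dz":0,"rx":0,"ry":0,"rz":-0.008,"jaw":1},
    {"dx":0.0456,"dy":0.0708,"dz":0,"rx":0,"ry":0,"rz":-0.017,"jaw":1},
    {"dx":0.0684,"dy":0.1062,"dz":0,"rx":0,"ry":0,"rz":-0.025,"jaw":1},
    {"dx":0.0912,"dy":0.1416,"dz":0,"rx":0,"ry":0,"rz":-0.034,"jaw":1},
    {"dx":0.114,"dy":0.177,"dz":0,"rx":0,"ry":0,"rz":-0.042,"jaw":1},
    {"dx":0.114,"dy":0.177,"dz":0,"rx":0,"ry":0,"rz":-0.042,"jaw":1},
  ],
)

```text
clock: 28.47
ee_pos: [483.3, 202.1, 115.6]
ee_rot: [179.8, -0.1, -11.7]
force: [0.3, -1.1, -1.4]
finger_gap: 30.2
grip_force: 15.0
```

carry_out(
  targets=[
    {"dx":0.0177,"dy":0.0363,"dz":0,"rx":0,"ry":0,"rz":-0.008,"jaw":1},
    {"dx":0.0354,"dy":0.0726,"dz":0,"rx":0,"ry":0,"rz":-0.017,"jaw":1},
    {"dx":0.0531,"dy":0.1089,"dz":0,"rx":0,"ry":0,"rz":-0.025,"jaw":1},
    {"dx":0.0708,"dy":0.1452,"dz":0,"rx":0,"ry":0,"rz":-0.034,"jaw":1},
    {"dx":0.0885,"dy":0.1815,"dz":0,"rx":0,"ry":0,"rz":-0.042,"jaw":1},
    {"dx":0.0885,"dy":0.1815,"dz":0,"rx":0,"ry":0,"rz":-0.042,"jaw":1},
    {"dx":0.0885,"dy":0.1815,"dz":0,"rx":0,"ry":0,"rz":-0.042,"jaw":1},
    {"dx":0.0885,"dy":0.1815,"dz":0,"rx":0,"ry":0,"rz":-0.042,"jaw":1},
  ],
)

```text
clock: 29.13
ee_pos: [522.6, 54.8, 114.8]
ee_rot: [-180.0, 0.0, -3.6]
force: [-0.1, 0.4, -1.6]
finger_gap: 30.2
grip_force: 15.0
```

```bash
python3 - <<'E'
from h import *
st();print(toJ(*state()['ee_pos'][:2]))
E
```

```text
t 29.13 p [522.6  54.8 114.8] r [-180.     0.    -3.6] F [-0.1  0.4 -1.6] gap 30.2 gf 15.0 cmd [536.7  53.3  17.1  -3.4] q7 [-46. -77.]
[-88.247963   155.59927593]
```

carry_out(
  targets=[
    {"dx":0,"dy":0,"dz":0.04,"rx":0,"ry":0,"rz":0,"jaw":1},
    {"dx":0,"dy":0,"dz":0.08,"rx":0,"ry":0,"rz":0,"jaw":1},
    {"dx":0,"dy":0,"dz":0.105,"rx":0,"ry":0,"rz":0,"jaw":1},
    {"dx":0,"dy":0,"dz":0.1225,"rx":0,"ry":0,"rz":0,"jaw":1},
    {"dx":0,"dy":0,"dz":0.1225,"rx":0,"ry":0,"rz":0,"jaw":1},
    {"dx":0,"dy":0,"dz":0.1225,"rx":0,"ry":0,"rz":0,"jaw":1},
  ],
)

```text
clock: 29.63
ee_pos: [522.6, 55.5, 16.7]
ee_rot: [180.0, 0.1, -3.5]
force: [1.2, -0.3, -0.6]
finger_gap: 30.0
grip_force: 15.0
```

carry_out(
  targets=[
    {"dx":0.005,"dy":0,"dz":0,"rx":0,"ry":0,"rz":0,"jaw":1},
    {"dx":0.01,"dy":0,"dz":0,"rx":0,"ry":0,"rz":0,"jaw":1},
    {"dx":0.0145,"dy":0,"dz":0,"rx":0,"ry":0,"rz":0,"jaw":1},
    {"dx":0.0185,"dy":0,"dz":0,"rx":0,"ry":0,"rz":0,"jaw":1},
    {"dx":0.0185,"dy":0,"dz":0,"rx":0,"ry":0,"rz":0,"jaw":1},
    {"dx":0.0185,"dy":0,"dz":0,"rx":0,"ry":0,"rz":0,"jaw":1},
    {"dx":0.0185,"dy":0,"dz":0,"rx":0,"ry":0,"rz":0,"jaw":1},
  ],
)

```text
clock: 30.22
ee_pos: [537.8, 53.7, 17.1]
ee_rot: [-180.0, -0.0, -3.6]
force: [-1.1, 0.3, -0.5]
finger_gap: 29.6
grip_force: 15.0
```

```bash
python3 - <<'E'
from h import *
st();print(toJ(*state()['ee_pos'][:2]))
E
```

```text
t 30.22 p [537.8  53.7  17.1] r [-180.    -0.    -3.6] F [-1.1  0.3 -0.5] gap 29.6 gf 15.0 cmd [536.7  53.3  17.1  -3.4] q7 [-38. -70.]
[-73.03947539 155.40600244]
```

carry_out(
  targets=[
    {"dx":0.001,"dy":0,"dz":0,"rx":0,"ry":0,"rz":0,"jaw":1},
    {"dx":0.002,"dy":0,"dz":0,"rx":0,"ry":0,"rz":0,"jaw":1},
    {"dx":0.003,"dy":0,"dz":0,"rx":0,"ry":0,"rz":0,"jaw":1},
    {"dx":0.004,"dy":0,"dz":0,"rx":0,"ry":0,"rz":0,"jaw":1},
    {"dx":0.004,"dy":0,"dz":0,"rx":0,"ry":0,"rz":0,"jaw":1},
    {"dx":0.004,"dy":0,"dz":0,"rx":0,"ry":0,"rz":0,"jaw":1},
  ],
)

```text
clock: 30.72
ee_pos: [537.9, 53.7, 16.2]
ee_rot: [-180.0, 0.3, -3.6]
force: [-7.3, 0.9, 1.5]
finger_gap: 30.0
grip_force: 15.0
```

```bash
python3 - <<'E'
from h import *
c=cmd();a=np.radians(JY);setcmd(c[0]+3.2*np.cos(a),c[1]+3.2*np.sin(a),c[2],c[3])
st();print(toJ(*state()['ee_pos'][:2]))
E
```

```text
t 30.72 p [537.9  53.7  16.2] r [-180.     0.3   -3.6] F [-7.3  0.9  1.5] gap 30.0 gf 15.0 cmd [539.9  53.1  17.1  -3.4] q7 [-38. -70.]
[-72.97380495 155.37319323]
```

```bash
python3 - <<'E'
from h import *
c=cmd()
plan((c[0],c[1],110,JY),(*J(-75,217.2),110,JY),(*J(-75,217.2),42,JY),(*J(-75,132),42,JY))
E
```

```text
dx 0.0000 dy 0.0000 dz -0.1160 rz 0.000 rows>=2.2
dx -0.0050 dy -0.0780 dz -0.0000 rz 0.000 rows>=1.5
dx 0.0000 dy 0.0000 dz 0.0850 rz 0.000 rows>=1.6
dx -0.0000 dy 0.1065 dz -0.0000 rz 0.000 rows>=2.0
```

carry_out(
  targets=[
    {"dx":0,"dy":0,"dz":0,"rx":0,"ry":0,"rz":0,"jaw":0.2},
    {"dx":0,"dy":0,"dz":0,"rx":0,"ry":0,"rz":0,"jaw":0.2},
    {"dx":0,"dy":0,"dz":0,"rx":0,"ry":0,"rz":0,"jaw":0.2},
    {"dx":0,"dy":0,"dz":-0.04,"rx":0,"ry":0,"rz":0,"jaw":0.2},
    {"dx":0,"dy":0,"dz":-0.08,"rx":0,"ry":0,"rz":0,"jaw":0.2},
    {"dx":0,"dy":0,"dz":-0.116,"rx":0,"ry":0,"rz":0,"jaw":-1},
    {"dx":0,"dy":0,"dz":-0.116,"rx":0,"ry":0,"rz":0,"jaw":-1},
    {"dx":0,"dy":0,"dz":-0.116,"rx":0,"ry":0,"rz":0,"jaw":-1},
  ],
)

```text
clock: 31.38
ee_pos: [543.1, 53.7, 111.8]
ee_rot: [-179.9, -0.3, -3.6]
force: [-1.1, 0.6, 0.2]
finger_gap: 51.9
grip_force: 0.0
```

carry_out(
  targets=[
    {"dx":-0.005,"dy":-0.04,"dz":0,"rx":0,"ry":0,"rz":0,"jaw":-1},
    {"dx":-0.005,"dy":-0.078,"dz":0,"rx":0,"ry":0,"rz":0,"jaw":-1},
    {"dx":-0.005,"dy":-0.078,"dz":0,"rx":0,"ry":0,"rz":0,"jaw":-1},
    {"dx":-0.005,"dy":-0.078,"dz":0,"rx":0,"ry":0,"rz":0,"jaw":-1},
    {"dx":-0.005,"dy":-0.078,"dz":0,"rx":0,"ry":0,"rz":0,"jaw":-1},
    {"dx":-0.005,"dy":-0.078,"dz":0,"rx":0,"ry":0,"rz":0,"jaw":-1},
  ],
)

```text
clock: 31.88
ee_pos: [540.4, 114.6, 109.3]
ee_rot: [179.9, 0.0, -3.7]
force: [0.6, 0.0, -0.8]
finger_gap: 89.9
grip_force: 0.0
```

carry_out(
  targets=[
    {"dx":0,"dy":0,"dz":0.04,"rx":0,"ry":0,"rz":0,"jaw":-1},
    {"dx":0,"dy":0,"dz":0.085,"rx":0,"ry":0,"rz":0,"jaw":-1},
    {"dx":0,"dy":0,"dz":0.085,"rx":0,"ry":0,"rz":0,"jaw":-1},
    {"dx":0,"dy":0,"dz":0.085,"rx":0,"ry":0,"rz":0,"jaw":1},
    {"dx":0,"dy":0,"dz":0.085,"rx":0,"ry":0,"rz":0,"jaw":1},
    {"dx":0,"dy":0,"dz":0.085,"rx":0,"ry":0,"rz":0,"jaw":1},
    {"dx":0,"dy":0,"dz":0.085,"rx":0,"ry":0,"rz":0,"jaw":1},
    {"dx":0,"dy":0,"dz":0.085,"rx":0,"ry":0,"rz":0,"jaw":1},
  ],
  grip_force=25,
)

```text
clock: 32.55
ee_pos: [541.9, 116.3, 43.3]
ee_rot: [-179.9, -0.1, -3.6]
force: [-0.6, 0.6, 0.1]
finger_gap: 63.0
grip_force: 0.0
```

carry_out(
  targets=[
    {"dx":0,"dy":0,"dz":0,"rx":0,"ry":0,"rz":0,"jaw":1},
    {"dx":0,"dy":0,"dz":0,"rx":0,"ry":0,"rz":0,"jaw":1},
    {"dx":0,"dy":0,"dz":0,"rx":0,"ry":0,"rz":0,"jaw":1},
    {"dx":0,"dy":0,"dz":0,"rx":0,"ry":0,"rz":0,"jaw":1},
    {"dx":0,"dy":0,"dz":0,"rx":0,"ry":0,"rz":0,"jaw":1},
    {"dx":0,"dy":0,"dz":0,"rx":0,"ry":0,"rz":0,"jaw":1},
    {"dx":0,"dy":0,"dz":0,"rx":0,"ry":0,"rz":0,"jaw":1},
  ],
)

```text
clock: 33.13
ee_pos: [540.7, 115.6, 41.8]
ee_rot: [180.0, 0.0, -3.6]
force: [-0.5, 0.8, -1.8]
finger_gap: 17.8
grip_force: 25.0
```

carry_out(
  targets=[
    {"dx":0,"dy":0.018,"dz":0,"rx":0,"ry":0,"rz":0,"jaw":1},
    {"dx":0,"dy":0.036,"dz":0,"rx":0,"ry":0,"rz":0,"jaw":1},
    {"dx":0,"dy":0.054,"dz":0,"rx":0,"ry":0,"rz":0,"jaw":1},
    {"dx":0,"dy":0.07,"dz":0,"rx":0,"ry":0,"rz":0,"jaw":1},
    {"dx":0,"dy":0.085,"dz":0,"rx":0,"ry":0,"rz":0,"jaw":1},
    {"dx":0,"dy":0.098,"dz":0,"rx":0,"ry":0,"rz":0,"jaw":1},
    {"dx":0,"dy":0.1065,"dz":0,"rx":0,"ry":0,"rz":0,"jaw":1},
    {"dx":0,"dy":0.1065,"dz":0,"rx":0,"ry":0,"rz":0,"jaw":1},
  ],
)

```text
clock: 33.8
ee_pos: [535.6, 30.9, 41.8]
ee_rot: [-180.0, -0.0, -3.6]
force: [1.0, 0.4, -1.5]
finger_gap: 17.1
grip_force: 25.0
```

```bash
python3 - <<'E'
from h import *
st();print(toJ(*state()['ee_pos'][:2]))
E
```

```text
t 33.8 p [535.6  30.9  41.8] r [-180.    -0.    -3.6] F [ 1.   0.4 -1.5] gap 17.1 gf 25.0 cmd [534.5  30.6  41.9  -3.4] q7 [-37. -69.]
[-73.91221485 132.49782315]
```

carry_out(
  targets=[
    {"dx":0,"dy":0.001,"dz":0,"rx":0,"ry":0,"rz":0,"jaw":1},
    {"dx":0,"dy":0.002,"dz":0,"rx":0,"ry":0,"rz":0,"jaw":1},
    {"dx":0,"dy":0.003,"dz":0,"rx":0,"ry":0,"rz":0,"jaw":1},
    {"dx":0,"dy":0.003,"dz":0,"rx":0,"ry":0,"rz":0,"jaw":1},
    {"dx":0,"dy":0.003,"dz":0,"rx":0,"ry":0,"rz":0,"jaw":1},
  ],
)

```text
clock: 34.22
ee_pos: [535.6, 30.8, 41.7]
ee_rot: [-179.9, 0.0, -3.5]
force: [0.6, 4.9, -0.5]
finger_gap: 18.1
grip_force: 25.0
```

carry_out(
  targets=[
    {"dx":0,"dy":0.001,"dz":0,"rx":0,"ry":0,"rz":0,"jaw":1},
    {"dx":0,"dy":0.002,"dz":0,"rx":0,"ry":0,"rz":0,"jaw":1},
    {"dx":0,"dy":0.002,"dz":0,"rx":0,"ry":0,"rz":0,"jaw":1},
    {"dx":0,"dy":0.002,"dz":0,"rx":0,"ry":0,"rz":0,"jaw":1},
    {"dx":0,"dy":0.002,"dz":0,"rx":0,"ry":0,"rz":0,"jaw":1},
  ],
)

```text
clock: 34.63
ee_pos: [535.6, 30.8, 41.8]
ee_rot: [-179.8, 0.0, -3.4]
force: [1.6, 9.5, -0.5]
finger_gap: 18.1
grip_force: 25.0
```

```bash
python3 - <<'E'
from h import *
c=cmd();a=np.radians(JY);setcmd(c[0]+4*np.sin(a),c[1]-4*np.cos(a),c[2],c[3])
st();print(toJ(*state()['ee_pos'][:2]))
c=capture('scene');cv2.imwrite('pics/s3.png',cv2.resize(c['color'][:,:,::-1][130:240,170:316],(796,600),interpolation=2))
E
```

```text
t 34.63 p [535.6  30.8  41.8] r [-179.8    0.    -3.4] F [ 1.6  9.5 -0.5] gap 18.1 gf 25.0 cmd [534.3  26.6  41.9  -3.4] q7 [-37. -69.]
[-73.88477039 132.38987585]
```

View pics/s3.png

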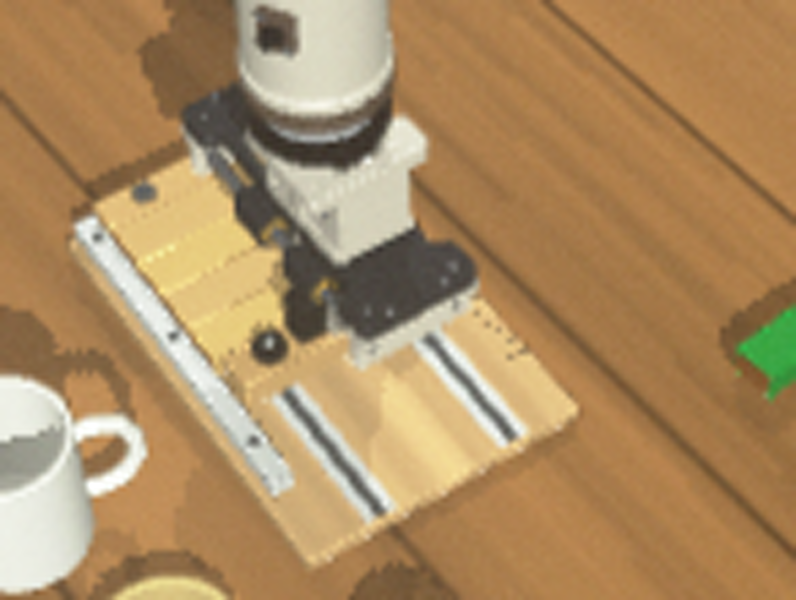

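```bash
python3 - <<'E'
from h import *
c=cmd()
plan((c[0],c[1],110,JY),(560,-20,300,JY))
E
```

```text
dx 0.0000 dy 0.0000 dz -0.0850 rz 0.000 rows>=1.6
dx 0.0355 dy 0.0565 dz -0.2375 rz 0.000 rows>=4.7
```

carry_out(
  targets=[
    {"dx":0,"dy":0,"dz":0,"rx":0,"ry":0,"rz":0,"jaw":-0.2},
    {"dx":0,"dy":0,"dz":0,"rx":0,"ry":0,"rz":0,"jaw":-0.2},
    {"dx":0,"dy":0,"dz":0,"rx":0,"ry":0,"rz":0,"jaw":-0.2},
    {"dx":0,"dy":0,"dz":0,"rx":0,"ry":0,"rz":0,"jaw":-0.2},
    {"dx":0,"dy":0,"dz":0,"rx":0,"ry":0,"rz":0,"jaw":-0.2},
    {"dx":0,"dy":0,"dz":-0.04,"rx":0,"ry":0,"rz":0,"jaw":-0.2},
    {"dx":0,"dy":0,"dz":-0.085,"rx":0,"ry":0,"rz":0,"jaw":-0.2},
    {"dx":0,"dy":0,"dz":-0.085,"rx":0,"ry":0,"rz":0,"jaw":-1},
  ],
)

```text
clock: 35.35
ee_pos: [539.0, 25.7, 114.9]
ee_rot: [-179.9, -0.5, -3.7]
force: [0.8, -0.8, 0.3]
finger_gap: 58.1
grip_force: 0.0
```

carry_out(
  targets=[
    {"dx":0.0355,"dy":0.0565,"dz":-0.2375,"rx":0,"ry":0,"rz":0,"jaw":-1},
    {"dx":0.0355,"dy":0.0565,"dz":-0.2375,"rx":0,"ry":0,"rz":0,"jaw":-1},
    {"dx":0.0355,"dy":0.0565,"dz":-0.2375,"rx":0,"ry":0,"rz":0,"jaw":-1},
    {"dx":0.0355,"dy":0.0565,"dz":-0.2375,"rx":0,"ry":0,"rz":0,"jaw":-1},
    {"dx":0.0355,"dy":0.0565,"dz":-0.2375,"rx":0,"ry":0,"rz":0,"jaw":-1},
    {"dx":0.0355,"dy":0.0565,"dz":-0.2375,"rx":0,"ry":0,"rz":0,"jaw":-1},
    {"dx":0.0355,"dy":0.0565,"dz":-0.2375,"rx":0,"ry":0,"rz":0,"jaw":-1},
    {"dx":0.0355,"dy":0.0565,"dz":-0.2375,"rx":0,"ry":0,"rz":0,"jaw":-1},
  ],
)

```text
clock: 36.02
ee_pos: [560.0, -19.7, 299.0]
ee_rot: [-180.0, 0.1, -3.6]
force: [0.1, 0.3, -1.3]
finger_gap: 91.3
grip_force: 0.0
```

```bash
python3 - <<'E'
from h import *
st()
c=capture('wrist');np.savez('w4.npz',**c);cv2.imwrite('pics/w4.png',cv2.resize(c['color'][:,:,::-1],(800,600),interpolation=2))
E
```

```text
t 36.02 p [560.  -19.7 299. ] r [-1.8e+02  1.0e-01 -3.6e+00] F [ 0.1  0.3 -1.3] gap 91.3 gf 0.0 cmd [560.  -20.2 299.9  -3.4] q7 [-44. -78.]
```

View pics/w4.png

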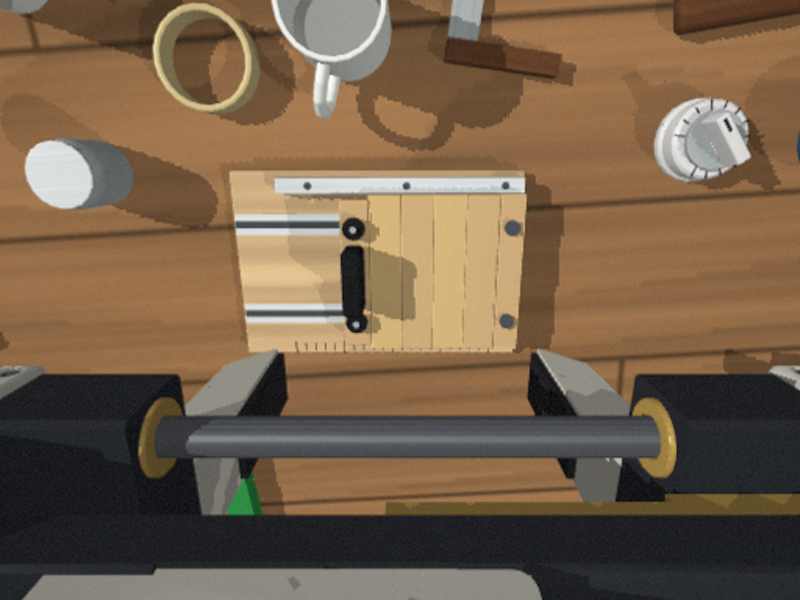

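The wrist view shows four staves tight together between the fence (right) and the jaw (367,270), all against the stop. The timer is at (705,140), with its fin running diagonally near (727,138). I'll move above the timer.

```bash
python3 - <<'E'
from h import *
c=dict(np.load('w4.npz'));k=512/800
print(ray(c,715*k,110*k,57).round(),ray(c,742*k,163*k,57).round(),ray(c,735*k,107*k,57).round(),ray(c,749*k,155*k,57).round())
plan((620,-270,230,20))
E
```

```text
[ 659. -274.   57.] [ 616. -302.   57.] [ 660. -290.   57.] [ 622. -307.   57.]
dx 0.0935 dy 0.3075 dz 0.0875 rz -0.130 rows>=6.4
```

carry_out(
  targets=[
    {"dx":0.0,"dy":0.0,"dz":0.0,"rx":0,"ry":0,"rz":0.0,"jaw":-1},
  ],
)

```text
clock: 36.15
ee_pos: [559.5, -19.3, 298.1]
ee_rot: [180.0, 0.2, -3.5]
force: [0.1, 1.1, 0.2]
finger_gap: 91.7
grip_force: 0.0
```

carry_out(
  targets=[
    {"dx":0.0935,"dy":0.3075,"dz":0.0875,"rx":0,"ry":0,"rz":-0.13,"jaw":-1},
    {"dx":0.0935,"dy":0.3075,"dz":0.0875,"rx":0,"ry":0,"rz":-0.13,"jaw":-1},
    {"dx":0.0935,"dy":0.3075,"dz":0.0875,"rx":0,"ry":0,"rz":-0.13,"jaw":-1},
    {"dx":0.0935,"dy":0.3075,"dz":0.0875,"rx":0,"ry":0,"rz":-0.13,"jaw":-1},
    {"dx":0.0935,"dy":0.3075,"dz":0.0875,"rx":0,"ry":0,"rz":-0.13,"jaw":-1},
    {"dx":0.0935,"dy":0.3075,"dz":0.0875,"rx":0,"ry":0,"rz":-0.13,"jaw":-1},
    {"dx":0.0935,"dy":0.3075,"dz":0.0875,"rx":0,"ry":0,"rz":-0.13,"jaw":-1},
    {"dx":0.0935,"dy":0.3075,"dz":0.0875,"rx":0,"ry":0,"rz":-0.13,"jaw":-1},
  ],
)

```text
clock: 36.82
ee_pos: [616.7, -277.4, 226.2]
ee_rot: [179.9, 0.4, 19.3]
force: [-1.6, -0.3, 0.4]
finger_gap: 91.9
grip_force: 0.0
```

carry_out(
  targets=[
    {"dx":0.0,"dy":0.0,"dz":0.0,"rx":0,"ry":0,"rz":0.0,"jaw":-1},
    {"dx":0.0,"dy":0.0,"dz":0.0,"rx":0,"ry":0,"rz":0.0,"jaw":-1},
  ],
)

```text
clock: 36.98
ee_pos: [619.7, -268.8, 228.4]
ee_rot: [-179.9, 0.1, 19.9]
force: [-0.4, 0.9, 0.3]
finger_gap: 91.8
grip_force: 0.0
```

```bash
python3 - <<'E'
from h import *
st()
c=capture('wrist');np.savez('w5.npz',**c)
P=cloud(c);z=P[...,2];r=np.hypot(P[...,0]-638,P[...,1]+285)
m=(z>52)&(z<62)&(r<45);print('fin top',m.sum(),np.median(z[m]),cv2.minAreaRect(P[m][:,:2].astype(np.float32)))
m=(z>29)&(z<37)&(r<50);q=P[m][:,:2].astype(np.float32);print('dial',m.sum(),cv2.minEnclosingCircle(q))
m=(z>14)&(z<62)&(r<60);q=P[m][:,:2].astype(np.float32);print('case',m.sum(),cv2.minEnclosingCircle(q))
cv2.imwrite('pics/w5.png',cv2.resize(c['color'][:,:,::-1],(800,600),interpolation=2))
E
```

```text
t 36.98 p [ 619.7 -268.8  228.4] r [-1.799e+02  1.000e-01  1.990e+01] F [-0.4  0.9  0.3] gap 91.8 gf 0.0 cmd [ 620.2 -270.2  229.9   20. ] q7 [ -8. -29.]
fin top 396 56.05277461719591 ((636.6078491210938, -293.0362548828125), (44.59934997558594, 11.9921236038208), 32.47810745239258)
dial 893 ((636.7356567382812, -293.2023010253906), 25.072498321533203)
case 2299 ((636.7252197265625, -293.1325988769531), 33.988319396972656)
```

View pics/w5.png

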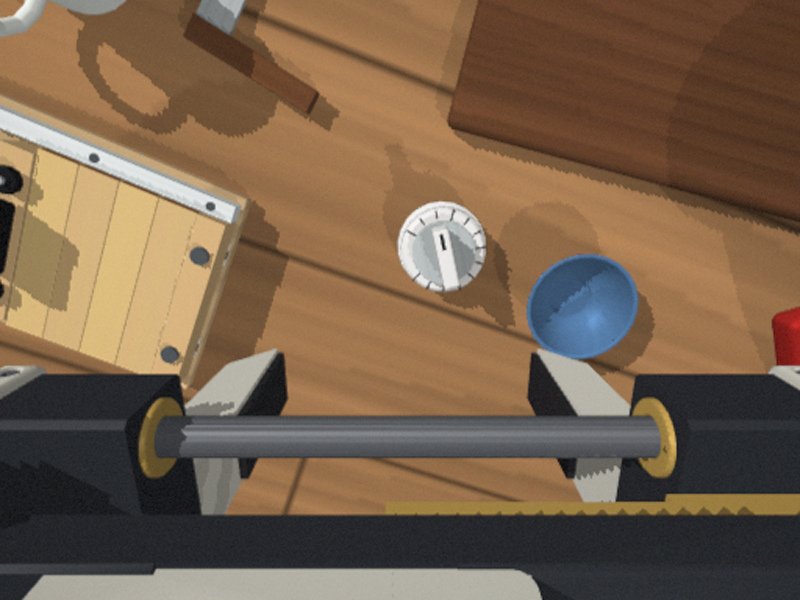

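The timer is centred at world (636.7, -293.1), with the fin along 32.5° and the dial top at z≈33, matching the given sizes; the bowl is clear at (582,305). I'll grip the fin and wind it.

```bash
python3 - <<'E'
from h import *
plan((636.7,-293.1,100,32.5),(636.7,-293.1,36,32.5))
E
```

```text
dx 0.0095 dy 0.0340 dz 0.1625 rz -0.069 rows>=3.2
dx 0.0000 dy 0.0000 dz 0.0800 rz -0.000 rows>=1.5
```

carry_out(
  targets=[
    {"dx":0,"dy":0,"dz":0,"rx":0,"ry":0,"rz":0,"jaw":0.13},
  ],
)

```text
clock: 37.12
ee_pos: [620.7, -267.7, 229.7]
ee_rot: [-179.9, -0.0, 20.0]
force: [0.6, 0.3, -0.6]
finger_gap: 88.3
grip_force: 0.0
```

carry_out(
  targets=[
    {"dx":0.0095,"dy":0.034,"dz":0.1625,"rx":0,"ry":0,"rz":-0.069,"jaw":0.13},
    {"dx":0.0095,"dy":0.034,"dz":0.1625,"rx":0,"ry":0,"rz":-0.069,"jaw":0.13},
    {"dx":0.0095,"dy":0.034,"dz":0.1625,"rx":0,"ry":0,"rz":-0.069,"jaw":0.13},
    {"dx":0.0095,"dy":0.034,"dz":0.1625,"rx":0,"ry":0,"rz":-0.069,"jaw":0.13},
    {"dx":0.0095,"dy":0.034,"dz":0.1625,"rx":0,"ry":0,"rz":-0.069,"jaw":0.13},
    {"dx":0.0095,"dy":0.034,"dz":0.1625,"rx":0,"ry":0,"rz":-0.069,"jaw":0.13},
    {"dx":0.0095,"dy":0.034,"dz":0.1625,"rx":0,"ry":0,"rz":-0.069,"jaw":0.13},
    {"dx":0.0095,"dy":0.034,"dz":0.1625,"rx":0,"ry":0,"rz":-0.069,"jaw":0.13},
  ],
)

```text
clock: 37.78
ee_pos: [638.3, -293.4, 103.2]
ee_rot: [179.8, -0.2, 32.3]
force: [0.1, -0.2, 0.4]
finger_gap: 40.5
grip_force: 0.0
```

carry_out(
  targets=[
    {"dx":0,"dy":0,"dz":0,"rx":0,"ry":0,"rz":0,"jaw":0.13},
    {"dx":0,"dy":0,"dz":0,"rx":0,"ry":0,"rz":0,"jaw":0.13},
    {"dx":0,"dy":0,"dz":0,"rx":0,"ry":0,"rz":0,"jaw":0.13},
  ],
)

```text
clock: 38.03
ee_pos: [637.0, -293.1, 101.0]
ee_rot: [179.9, -0.1, 32.3]
force: [0.2, 0.3, -0.6]
finger_gap: 40.0
grip_force: 0.0
```

```bash
python3 - <<'E'
from h import *
st()
E
```

```text
t 38.03 p [ 637.  -293.1  101. ] r [ 1.799e+02 -1.000e-01  3.230e+01] F [ 0.2  0.3 -0.6] gap 40.0 gf 0.0 cmd [ 636.6 -293.1   35.9   32.4] q7 [ -2. -14.]
```

carry_out(
  targets=[
    {"dx":0,"dy":0,"dz":0.04,"rx":0,"ry":0,"rz":0,"jaw":0.13},
    {"dx":0,"dy":0,"dz":0.08,"rx":0,"ry":0,"rz":0,"jaw":0.13},
    {"dx":0,"dy":0,"dz":0.08,"rx":0,"ry":0,"rz":0,"jaw":0.13},
    {"dx":0,"dy":0,"dz":0.08,"rx":0,"ry":0,"rz":0,"jaw":1},
    {"dx":0,"dy":0,"dz":0.08,"rx":0,"ry":0,"rz":0,"jaw":1},
    {"dx":0,"dy":0,"dz":0.08,"rx":0,"ry":0,"rz":0,"jaw":1},
    {"dx":0,"dy":0,"dz":0.08,"rx":0,"ry":0,"rz":0,"jaw":1},
    {"dx":0,"dy":0,"dz":0.08,"rx":0,"ry":0,"rz":0,"jaw":1},
  ],
  grip_force=30,
)

```text
clock: 38.7
ee_pos: [636.2, -292.6, 36.0]
ee_rot: [-179.9, -0.0, 32.3]
force: [-1.7, 1.1, 8.0]
finger_gap: 11.6
grip_force: 30.0
```

carry_out(
  targets=[
    {"dx":0,"dy":0,"dz":0,"rx":0,"ry":0,"rz":0,"jaw":1},
    {"dx":0,"dy":0,"dz":0,"rx":0,"ry":0,"rz":0,"jaw":1},
    {"dx":0,"dy":0,"dz":0,"rx":0,"ry":0,"rz":0.04,"jaw":1},
    {"dx":0,"dy":0,"dz":0,"rx":0,"ry":0,"rz":0.08,"jaw":1},
    {"dx":0,"dy":0,"dz":0,"rx":0,"ry":0,"rz":0.115,"jaw":1},
    {"dx":0,"dy":0,"dz":0,"rx":0,"ry":0,"rz":0.15,"jaw":1},
    {"dx":0,"dy":0,"dz":0,"rx":0,"ry":0,"rz":0.15,"jaw":1},
    {"dx":0,"dy":0,"dz":0,"rx":0,"ry":0,"rz":0.15,"jaw":1},
  ],
)

```text
clock: 39.37
ee_pos: [636.4, -293.1, 36.0]
ee_rot: [180.0, 0.0, 5.4]
force: [-2.6, 1.7, 4.3]
finger_gap: 11.9
grip_force: 30.0
```

```bash
python3 - <<'E'
from h import *
st();print(state()['wrist_torque'])
E
```

```text
t 39.37 p [ 636.4 -293.1   36. ] r [180.    0.    5.4] F [-2.6  1.7  4.3] gap 11.9 gf 30.0 cmd [ 636.6 -293.1   35.9   32.4] q7 [ -4. -35.]
[ 0.19128574  0.61648778 -0.0381504 ]
```

carry_out(
  targets=[
    {"dx":0,"dy":0,"dz":0,"rx":0,"ry":0,"rz":0.035,"jaw":1},
    {"dx":0,"dy":0,"dz":0,"rx":0,"ry":0,"rz":0.07,"jaw":1},
    {"dx":0,"dy":0,"dz":0,"rx":0,"ry":0,"rz":0.105,"jaw":1},
    {"dx":0,"dy":0,"dz":0,"rx":0,"ry":0,"rz":0.14,"jaw":1},
    {"dx":0,"dy":0,"dz":0,"rx":0,"ry":0,"rz":0.175,"jaw":1},
    {"dx":0,"dy":0,"dz":0,"rx":0,"ry":0,"rz":0.2,"jaw":1},
    {"dx":0,"dy":0,"dz":0,"rx":0,"ry":0,"rz":0.2,"jaw":1},
  ],
)

```text
clock: 39.95
ee_pos: [636.2, -293.7, 36.0]
ee_rot: [180.0, -0.0, -30.8]
force: [-2.0, 0.2, 4.0]
finger_gap: 11.9
grip_force: 30.0
```

carry_out(
  targets=[
    {"dx":0,"dy":0,"dz":0,"rx":0,"ry":0,"rz":0.035,"jaw":1},
    {"dx":0,"dy":0,"dz":0,"rx":0,"ry":0,"rz":0.07,"jaw":1},
    {"dx":0,"dy":0,"dz":0,"rx":0,"ry":0,"rz":0.105,"jaw":1},
    {"dx":0,"dy":0,"dz":0,"rx":0,"ry":0,"rz":0.14,"jaw":1},
    {"dx":0,"dy":0,"dz":0,"rx":0,"ry":0,"rz":0.165,"jaw":1},
    {"dx":0,"dy":0,"dz":0,"rx":0,"ry":0,"rz":0.165,"jaw":1},
    {"dx":0,"dy":0,"dz":0,"rx":0,"ry":0,"rz":0.165,"jaw":1},
  ],
)

```text
clock: 40.53
ee_pos: [635.9, -294.0, 36.0]
ee_rot: [179.9, -0.0, -60.2]
force: [-2.9, -0.7, 3.6]
finger_gap: 11.7
grip_force: 30.0
```

```bash
python3 - <<'E'
from h import *
st();s=state();print(s['wrist_torque'],s['joint_positions'].round())
E
```

```text
t 40.53 p [ 635.9 -294.    36. ] r [179.9  -0.  -60.2] F [-2.9 -0.7  3.6] gap 11.7 gf 30.0 cmd [ 636.6 -293.1   35.9   32.4] q7 [-10. -93.]
[-0.01171537  0.87123513 -0.10149333] [-10.  57.  54.  89. -51.  61. -93.]
```

carry_out(
  targets=[
    {"dx":0,"dy":0,"dz":0,"rx":0,"ry":0,"rz":0.035,"jaw":1},
    {"dx":0,"dy":0,"dz":0,"rx":0,"ry":0,"rz":0.07,"jaw":1},
    {"dx":0,"dy":0,"dz":0,"rx":0,"ry":0,"rz":0.105,"jaw":1},
    {"dx":0,"dy":0,"dz":0,"rx":0,"ry":0,"rz":0.14,"jaw":1},
    {"dx":0,"dy":0,"dz":0,"rx":0,"ry":0,"rz":0.17,"jaw":1},
    {"dx":0,"dy":0,"dz":0,"rx":0,"ry":0,"rz":0.195,"jaw":1},
    {"dx":0,"dy":0,"dz":0,"rx":0,"ry":0,"rz":0.195,"jaw":1},
    {"dx":0,"dy":0,"dz":0,"rx":0,"ry":0,"rz":0.195,"jaw":1},
  ],
)

```text
clock: 41.2
ee_pos: [635.3, -294.1, 36.1]
ee_rot: [179.9, -0.0, -95.4]
force: [-5.0, -0.0, 5.6]
finger_gap: 11.6
grip_force: 30.0
```

```bash
python3 - <<'E'
from h import *
s=state();print(s['wrist_torque'],s['joint_positions'].round(),s['ee_rot'])
setcmd(636.6,-293.1,35.9,32.4-180*(.15+.2+.165+.195))
c=cmd();plan((c[0],c[1],110,c[3]),(c[0],c[1],110,c[3]+54),(c[0],c[1],110,c[3]+108),(c[0],c[1],110,c[3]+162),(c[0],c[1],110,c[3]+180))
st()
E
```

```text
[ 0.02018801  1.07699675 -0.05170449] [ -13.   61.   60.   90.  -57.   65. -125.] [ 1.79919370e+02 -4.96559739e-02 -9.53989832e+01]
dx 0.0000 dy 0.0000 dz -0.0925 rz -0.000 rows>=1.8
dx 0.0000 dy 0.0000 dz -0.0000 rz -0.300 rows>=7.5
dx 0.0000 dy 0.0000 dz -0.0000 rz -0.300 rows>=7.5
dx 0.0000 dy 0.0000 dz -0.0000 rz -0.300 rows>=7.5
dx 0.0000 dy 0.0000 dz -0.0000 rz -0.100 rows>=2.5
t 41.2 p [ 635.3 -294.1   36.1] r [179.9  -0.  -95.4] F [-5.  -0.   5.6] gap 11.6 gf 30.0 cmd [ 636.6 -293.1  109.9   84.6] q7 [ -13. -125.]
```

carry_out(
  targets=[
    {"dx":0,"dy":0,"dz":0,"rx":0,"ry":0,"rz":0,"jaw":0.13},
    {"dx":0,"dy":0,"dz":0,"rx":0,"ry":0,"rz":0,"jaw":0.13},
    {"dx":0,"dy":0,"dz":0,"rx":0,"ry":0,"rz":0,"jaw":0.13},
    {"dx":0,"dy":0,"dz":0,"rx":0,"ry":0,"rz":0,"jaw":0.13},
    {"dx":0,"dy":0,"dz":-0.04,"rx":0,"ry":0,"rz":0,"jaw":0.13},
    {"dx":0,"dy":0,"dz":-0.0925,"rx":0,"ry":0,"rz":0,"jaw":0.13},
    {"dx":0,"dy":0,"dz":-0.0925,"rx":0,"ry":0,"rz":0,"jaw":0.13},
  ],
)

```text
clock: 41.78
ee_pos: [639.6, -296.3, 117.6]
ee_rot: [-179.5, -0.3, -95.5]
force: [0.7, -1.5, 2.5]
finger_gap: 40.1
grip_force: 0.0
```

carry_out(
  targets=[
    {"dx":0,"dy":0,"dz":0,"rx":0,"ry":0,"rz":-0.3,"jaw":0.13},
    {"dx":0,"dy":0,"dz":0,"rx":0,"ry":0,"rz":-0.3,"jaw":0.13},
    {"dx":0,"dy":0,"dz":0,"rx":0,"ry":0,"rz":-0.3,"jaw":0.13},
    {"dx":0,"dy":0,"dz":0,"rx":0,"ry":0,"rz":-0.3,"jaw":0.13},
    {"dx":0,"dy":0,"dz":0,"rx":0,"ry":0,"rz":-0.3,"jaw":0.13},
    {"dx":0,"dy":0,"dz":0,"rx":0,"ry":0,"rz":-0.3,"jaw":0.13},
    {"dx":0,"dy":0,"dz":0,"rx":0,"ry":0,"rz":-0.3,"jaw":0.13},
    {"dx":0,"dy":0,"dz":0,"rx":0,"ry":0,"rz":-0.3,"jaw":0.13},
  ],
)

```text
clock: 42.45
ee_pos: [636.9, -293.1, 110.0]
ee_rot: [-180.0, -0.0, -41.1]
force: [0.1, 0.1, -0.4]
finger_gap: 40.0
grip_force: 0.0
```

carry_out(
  targets=[
    {"dx":0,"dy":0,"dz":0,"rx":0,"ry":0,"rz":-0.3,"jaw":0.13},
    {"dx":0,"dy":0,"dz":0,"rx":0,"ry":0,"rz":-0.3,"jaw":0.13},
    {"dx":0,"dy":0,"dz":0,"rx":0,"ry":0,"rz":-0.3,"jaw":0.13},
    {"dx":0,"dy":0,"dz":0,"rx":0,"ry":0,"rz":-0.3,"jaw":0.13},
    {"dx":0,"dy":0,"dz":0,"rx":0,"ry":0,"rz":-0.3,"jaw":0.13},
    {"dx":0,"dy":0,"dz":0,"rx":0,"ry":0,"rz":-0.3,"jaw":0.13},
    {"dx":0,"dy":0,"dz":0,"rx":0,"ry":0,"rz":-0.3,"jaw":0.13},
    {"dx":0,"dy":0,"dz":0,"rx":0,"ry":0,"rz":-0.3,"jaw":0.13},
  ],
)

```text
clock: 43.12
ee_pos: [636.7, -293.1, 109.9]
ee_rot: [180.0, -0.1, 12.9]
force: [-0.1, 1.0, 0.2]
finger_gap: 39.6
grip_force: 0.0
```

carry_out(
  targets=[
    {"dx":0,"dy":0,"dz":0,"rx":0,"ry":0,"rz":-0.3,"jaw":0.13},
    {"dx":0,"dy":0,"dz":0,"rx":0,"ry":0,"rz":-0.3,"jaw":0.13},
    {"dx":0,"dy":0,"dz":0,"rx":0,"ry":0,"rz":-0.3,"jaw":0.13},
    {"dx":0,"dy":0,"dz":0,"rx":0,"ry":0,"rz":-0.3,"jaw":0.13},
    {"dx":0,"dy":0,"dz":0,"rx":0,"ry":0,"rz":-0.3,"jaw":0.13},
    {"dx":0,"dy":0,"dz":0,"rx":0,"ry":0,"rz":-0.3,"jaw":0.13},
    {"dx":0,"dy":0,"dz":0,"rx":0,"ry":0,"rz":-0.3,"jaw":0.13},
    {"dx":0,"dy":0,"dz":0,"rx":0,"ry":0,"rz":-0.3,"jaw":0.13},
  ],
)

```text
clock: 43.78
ee_pos: [636.7, -293.3, 109.9]
ee_rot: [180.0, -0.0, 66.8]
force: [0.6, -0.8, -0.4]
finger_gap: 40.2
grip_force: 0.0
```

carry_out(
  targets=[
    {"dx":0,"dy":0,"dz":0,"rx":0,"ry":0,"rz":-0.1,"jaw":0.13},
    {"dx":0,"dy":0,"dz":0,"rx":0,"ry":0,"rz":-0.1,"jaw":0.13},
    {"dx":0,"dy":0,"dz":0,"rx":0,"ry":0,"rz":-0.1,"jaw":0.13},
    {"dx":0,"dy":0,"dz":0,"rx":0,"ry":0,"rz":-0.1,"jaw":0.13},
    {"dx":0,"dy":0,"dz":0,"rx":0,"ry":0,"rz":-0.1,"jaw":0.13},
    {"dx":0,"dy":0,"dz":0,"rx":0,"ry":0,"rz":-0.1,"jaw":0.13},
  ],
)

```text
clock: 44.28
ee_pos: [636.5, -293.2, 109.8]
ee_rot: [180.0, -0.0, 84.3]
force: [0.2, -0.0, -0.2]
finger_gap: 40.2
grip_force: 0.0
```

```bash
cat >> h.py <<'E'
def fin(c):
    P=cloud(c);z=P[...,2];r=np.hypot(P[...,0]-636.7,P[...,1]+293.1)
    m=((z>51)&(z<62)&(r<40)).astype(np.uint8)
    if m.sum()>10: print('fin',m.sum(),cv2.minAreaRect(P[m>0][:,:2].astype(np.float32)))
E
python3 - <<'E'
from h import *
st()
for n in('wrist','scene','side'): fin(capture(n))
E
```

```text
t 44.28 p [ 636.5 -293.2  109.8] r [180.   -0.   84.3] F [ 0.2 -0.  -0.2] gap 40.2 gf 0.0 cmd [ 636.6 -293.1  109.9   84.6] q7 [ 5. 31.]
fin 846 ((636.2022094726562, -292.25152587890625), (43.741207122802734, 11.533393859863281), 84.62739562988281)
fin 41 ((636.652099609375, -291.93646240234375), (47.9422492980957, 12.857319831848145), 84.91596221923828)
fin 53 ((634.6049194335938, -295.62506103515625), (43.51083755493164, 15.154995918273926), 82.24541473388672)
```

carry_out(
  targets=[
    {"dx":0,"dy":0,"dz":0.045,"rx":0,"ry":0,"rz":0,"jaw":0.13},
    {"dx":0,"dy":0,"dz":0.0915,"rx":0,"ry":0,"rz":0,"jaw":0.13},
    {"dx":0,"dy":0,"dz":0.0915,"rx":0,"ry":0,"rz":0,"jaw":0.13},
    {"dx":0,"dy":0,"dz":0.0915,"rx":0,"ry":0,"rz":0,"jaw":1},
    {"dx":0,"dy":0,"dz":0.0915,"rx":0,"ry":0,"rz":0,"jaw":1},
    {"dx":0,"dy":0,"dz":0.0915,"rx":0,"ry":0,"rz":0,"jaw":1},
    {"dx":0,"dy":0,"dz":0.0915,"rx":0,"ry":0,"rz":0,"jaw":1},
    {"dx":0,"dy":0,"dz":0.0915,"rx":0,"ry":0,"rz":0,"jaw":1},
  ],
  grip_force=30,
)

```text
clock: 45.1
ee_pos: [635.4, -292.9, 36.7]
ee_rot: [-179.9, -0.0, 84.4]
force: [0.7, 1.3, 7.7]
finger_gap: 11.8
grip_force: 30.0
```

carry_out(
  targets=[
    {"dx":0,"dy":0,"dz":0,"rx":0,"ry":0,"rz":0,"jaw":1},
    {"dx":0,"dy":0,"dz":0,"rx":0,"ry":0,"rz":0,"jaw":1},
    {"dx":0,"dy":0,"dz":0,"rx":0,"ry":0,"rz":0.035,"jaw":1},
    {"dx":0,"dy":0,"dz":0,"rx":0,"ry":0,"rz":0.07,"jaw":1},
    {"dx":0,"dy":0,"dz":0,"rx":0,"ry":0,"rz":0.105,"jaw":1},
    {"dx":0,"dy":0,"dz":0,"rx":0,"ry":0,"rz":0.14,"jaw":1},
    {"dx":0,"dy":0,"dz":0,"rx":0,"ry":0,"rz":0.175,"jaw":1},
    {"dx":0,"dy":0,"dz":0,"rx":0,"ry":0,"rz":0.175,"jaw":1},
  ],
)

```text
clock: 45.77
ee_pos: [635.6, -293.0, 36.7]
ee_rot: [-179.9, 0.0, 52.6]
force: [-4.5, 1.2, 4.3]
finger_gap: 11.6
grip_force: 30.0
```

carry_out(
  targets=[
    {"dx":0,"dy":0,"dz":0,"rx":0,"ry":0,"rz":0.035,"jaw":1},
    {"dx":0,"dy":0,"dz":0,"rx":0,"ry":0,"rz":0.07,"jaw":1},
    {"dx":0,"dy":0,"dz":0,"rx":0,"ry":0,"rz":0.105,"jaw":1},
    {"dx":0,"dy":0,"dz":0,"rx":0,"ry":0,"rz":0.14,"jaw":1},
    {"dx":0,"dy":0,"dz":0,"rx":0,"ry":0,"rz":0.175,"jaw":1},
    {"dx":0,"dy":0,"dz":0,"rx":0,"ry":0,"rz":0.175,"jaw":1},
  ],
)

```text
clock: 46.27
ee_pos: [635.7, -293.1, 36.8]
ee_rot: [-180.0, 0.1, 21.2]
force: [-4.8, 1.4, 5.1]
finger_gap: 11.9
grip_force: 30.0
```

```bash
python3 - <<'E'
from h import *
st();print(state()['wrist_torque'])
E
```

```text
t 46.27 p [ 635.7 -293.1   36.8] r [-1.80e+02  1.00e-01  2.12e+01] F [-4.8  1.4  5.1] gap 11.9 gf 30.0 cmd [ 636.6 -293.1  109.9   84.6] q7 [ -2. -21.]
[ 0.2510197   1.08797197 -0.07022173]
```

carry_out(
  targets=[
    {"dx":0,"dy":0,"dz":0,"rx":0,"ry":0,"rz":0.025,"jaw":1},
    {"dx":0,"dy":0,"dz":0,"rx":0,"ry":0,"rz":0.05,"jaw":1},
    {"dx":0,"dy":0,"dz":0,"rx":0,"ry":0,"rz":0.075,"jaw":1},
    {"dx":0,"dy":0,"dz":0,"rx":0,"ry":0,"rz":0.1,"jaw":1},
    {"dx":0,"dy":0,"dz":0,"rx":0,"ry":0,"rz":0.1,"jaw":1},
    {"dx":0,"dy":0,"dz":0,"rx":0,"ry":0,"rz":0.1,"jaw":1},
  ],
)

```text
clock: 46.77
ee_pos: [635.7, -293.2, 36.7]
ee_rot: [-180.0, 0.1, 3.5]
force: [-4.6, 1.5, 5.4]
finger_gap: 11.9
grip_force: 30.0
```

```bash
python3 - <<'E'
from h import *
st();print(state()['wrist_torque'], 'cmd yaw',84.6-180*(.35+.1))
E
```

```text
t 46.77 p [ 635.7 -293.2   36.7] r [-1.8e+02  1.0e-01  3.5e+00] F [-4.6  1.5  5.4] gap 11.9 gf 30.0 cmd [ 636.6 -293.1  109.9   84.6] q7 [ -4. -36.]
[ 0.29691441  1.28984449 -0.02118171] cmd yaw 3.6000000000000085
```

carry_out(
  targets=[
    {"dx":0,"dy":0,"dz":0,"rx":0,"ry":0,"rz":0.025,"jaw":1},
    {"dx":0,"dy":0,"dz":0,"rx":0,"ry":0,"rz":0.05,"jaw":1},
    {"dx":0,"dy":0,"dz":0,"rx":0,"ry":0,"rz":0.075,"jaw":1},
    {"dx":0,"dy":0,"dz":0,"rx":0,"ry":0,"rz":0.1,"jaw":1},
    {"dx":0,"dy":0,"dz":0,"rx":0,"ry":0,"rz":0.1,"jaw":1},
    {"dx":0,"dy":0,"dz":0,"rx":0,"ry":0,"rz":0.1,"jaw":1},
  ],
)

```text
clock: 47.27
ee_pos: [635.7, -293.2, 36.7]
ee_rot: [180.0, 0.1, -14.5]
force: [-5.0, 0.4, 5.1]
finger_gap: 11.7
grip_force: 30.0
```

```bash
python3 - <<'E'
from h import *
st();print(state()['wrist_torque'], 'cmd yaw',84.6-180*(.35+.2))
E
```

```text
t 47.27 p [ 635.7 -293.2   36.7] r [ 1.80e+02  1.00e-01 -1.45e+01] F [-5.   0.4  5.1] gap 11.7 gf 30.0 cmd [ 636.6 -293.1  109.9   84.6] q7 [ -6. -52.]
[ 0.28749799  1.27120186 -0.05420465] cmd yaw -14.40000000000002
```

carry_out(
  targets=[
    {"dx":0,"dy":0,"dz":0,"rx":0,"ry":0,"rz":0.025,"jaw":1},
    {"dx":0,"dy":0,"dz":0,"rx":0,"ry":0,"rz":0.05,"jaw":1},
    {"dx":0,"dy":0,"dz":0,"rx":0,"ry":0,"rz":0.075,"jaw":1},
    {"dx":0,"dy":0,"dz":0,"rx":0,"ry":0,"rz":0.1,"jaw":1},
    {"dx":0,"dy":0,"dz":0,"rx":0,"ry":0,"rz":0.1,"jaw":1},
    {"dx":0,"dy":0,"dz":0,"rx":0,"ry":0,"rz":0.1,"jaw":1},
  ],
)

```text
clock: 47.77
ee_pos: [636.0, -293.5, 36.8]
ee_rot: [179.9, 0.0, -32.3]
force: [-4.5, 0.1, 4.9]
finger_gap: 12.8
grip_force: 30.8
```

```bash
python3 - <<'E'
from h import *
st();print(state()['wrist_torque'], 'cmd yaw',84.6-180*(.35+.3))
E
```

```text
t 47.77 p [ 636.  -293.5   36.8] r [179.9   0.  -32.3] F [-4.5  0.1  4.9] gap 12.8 gf 30.8 cmd [ 636.6 -293.1  109.9   84.6] q7 [ -8. -67.]
[0.02451437 1.27616514 0.54080474] cmd yaw -32.39999999999999
```

The torque has jumped to 0.54 N m and the gap has widened, so the dial is against its stop. I'll release it and look again.

carry_out(
  targets=[
    {"dx":0,"dy":0,"dz":0,"rx":0,"ry":0,"rz":0,"jaw":0.13},
    {"dx":0,"dy":0,"dz":0,"rx":0,"ry":0,"rz":0,"jaw":0.13},
    {"dx":0,"dy":0,"dz":0,"rx":0,"ry":0,"rz":0,"jaw":0.13},
    {"dx":0,"dy":0,"dz":0,"rx":0,"ry":0,"rz":0,"jaw":0.13},
    {"dx":0,"dy":0,"dz":-0.04,"rx":0,"ry":0,"rz":0,"jaw":0.13},
    {"dx":0,"dy":0,"dz":-0.09,"rx":0,"ry":0,"rz":0,"jaw":0.13},
    {"dx":0,"dy":0,"dz":-0.14,"rx":0,"ry":0,"rz":0,"jaw":0.13},
    {"dx":0,"dy":0,"dz":-0.14,"rx":0,"ry":0,"rz":0,"jaw":0.13},
  ],
)

```text
clock: 48.43
ee_pos: [640.5, -296.7, 157.6]
ee_rot: [-179.9, -0.8, -32.5]
force: [1.9, -1.0, 1.7]
finger_gap: 40.1
grip_force: 0.0
```

```bash
python3 - <<'E'
from h import *
setcmd(636.6,-293.1,36.7+112,-32.4)
st()
for n in('wrist','scene','side'): fin(capture(n))
plan((560,-60,310,-3.4))
E
```

```text
t 48.43 p [ 640.5 -296.7  157.6] r [-179.9   -0.8  -32.5] F [ 1.9 -1.   1.7] gap 40.1 gf 0.0 cmd [ 636.6 -293.1  148.7  -32.4] q7 [-11. -71.]
fin 589 ((636.5792236328125, -293.3957824707031), (12.046735763549805, 44.02212142944336), 63.13656997680664)
fin 46 ((637.5061645507812, -289.51666259765625), (16.33592414855957, 42.69528579711914), 54.954193115234375)
fin 52 ((634.142822265625, -295.09332275390625), (12.634222030639648, 41.91212844848633), 65.10655212402344)
dx -0.2370 dy -0.1945 dz -0.2015 rz -0.161 rows>=7.0
```

carry_out(
  targets=[
    {"dx":-0.237,"dy":-0.1945,"dz":-0.2015,"rx":0,"ry":0,"rz":-0.161,"jaw":-1},
    {"dx":-0.237,"dy":-0.1945,"dz":-0.2015,"rx":0,"ry":0,"rz":-0.161,"jaw":-1},
    {"dx":-0.237,"dy":-0.1945,"dz":-0.2015,"rx":0,"ry":0,"rz":-0.161,"jaw":-1},
    {"dx":-0.237,"dy":-0.1945,"dz":-0.2015,"rx":0,"ry":0,"rz":-0.161,"jaw":-1},
    {"dx":-0.237,"dy":-0.1945,"dz":-0.2015,"rx":0,"ry":0,"rz":-0.161,"jaw":-1},
    {"dx":-0.237,"dy":-0.1945,"dz":-0.2015,"rx":0,"ry":0,"rz":-0.161,"jaw":-1},
    {"dx":-0.237,"dy":-0.1945,"dz":-0.2015,"rx":0,"ry":0,"rz":-0.161,"jaw":-1},
    {"dx":-0.237,"dy":-0.1945,"dz":-0.2015,"rx":0,"ry":0,"rz":-0.161,"jaw":-1},
  ],
)

```text
clock: 49.25
ee_pos: [561.2, -50.3, 311.2]
ee_rot: [-179.7, -0.0, -2.9]
force: [1.0, 0.9, -0.7]
finger_gap: 88.4
grip_force: 0.0
```

carry_out(
  targets=[
    {"dx":0,"dy":0,"dz":0,"rx":0,"ry":0,"rz":0,"jaw":-1},
    {"dx":0,"dy":0,"dz":0,"rx":0,"ry":0,"rz":0,"jaw":-1},
    {"dx":0,"dy":0,"dz":0,"rx":0,"ry":0,"rz":0,"jaw":-1},
  ],
)

```text
clock: 49.5
ee_pos: [559.6, -61.3, 308.5]
ee_rot: [179.9, 0.1, -3.7]
force: [0.5, -0.1, -1.0]
finger_gap: 91.6
grip_force: 0.0
```

```bash
python3 - <<'E'
from h import *
st()
c=capture('wrist');fin(c);cv2.imwrite('pics/w6.png',cv2.resize(c['color'][:,:,::-1][80:245,100:512],(800,320),interpolation=2))
s=capture('scene');cv2.imwrite('pics/s6.png',cv2.resize(s['color'][:,:,::-1],(512,384)))
a=cv2.imread('pics/w6.png');b=cv2.copyMakeBorder(s['color'][90:260,100:360][:,:,::-1],0,0,0,0,0);b=cv2.resize(b,(428,280))
cv2.imwrite('pics/f6.png',np.vstack([a,cv2.copyMakeBorder(b,0,0,0,372,0)]))
E
```

```text
t 49.5 p [559.6 -61.3 308.5] r [ 1.799e+02  1.000e-01 -3.700e+00] F [ 0.5 -0.1 -1. ] gap 91.6 gf 0.0 cmd [559.9 -60.1 309.9  -3.4] q7 [-44. -70.]
fin 361 ((636.8468017578125, -292.6885986328125), (12.855057716369629, 43.77861785888672), 63.24081039428711)
```

View pics/f6.png

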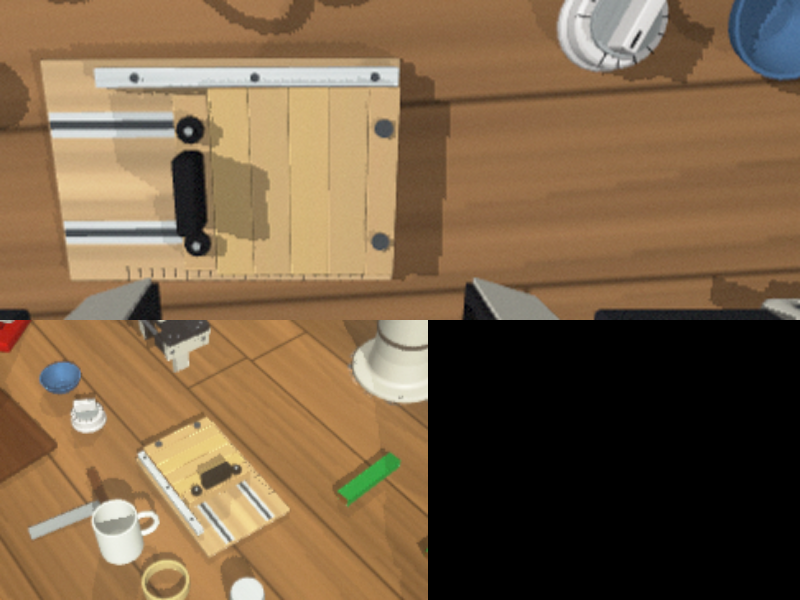

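The final view shows four staves flush at the stop (y≈88) and tight between the fence and the jaw (x≈210–368). The timer is fully wound with its fin at -27°, and the bystanders haven't moved. I'll hand the job in.

```bash
python3 -c "
from h import *
print(finish_job())"
```

```text
the job is handed in; nothing more can be done
None
```

All four oak staves are clamped tight against the fence and end stop, the timer is wound to its stop, nothing else on the counter was moved, and the job was handed in at about 50 s; no verdict was returned.

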